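# Draw the tie rods and work the tap into the cylinder end cap

### The arm

A 6-joint arm with a two-finger parallel gripper is mounted at the origin on the work surface. World frame = base frame: x ahead of the robot, y to its left, z up, the work surface at z = 0. Lengths are in m, angles in rad, forces in N, time in s.
With the tool pointing down it reaches from about 0.375 to 0.975 m from the base axis. Payload 3.8 kg.
Tool frame: the origin (TCP) lies midway between the tips of the shut fingers; the grasp point (between the pads) lies 19 mm behind it; z points along the fingers, y is the direction in which the jaws open and shut (so a half turn about z gives the same grasp; the last joint's range is limited). The gripper opens to 85 mm and grips with 20 to 120 N. Pads are 22 mm wide; open, the fingers measure 114 mm over their backs; the gripper's body (76 mm by 85 mm) begins 54 mm behind the grasp point. The pads swing forward as they close: fully open they stand 13 mm farther back than shut.
Start: joints at [1.07, 0.264, 1.604, -0, 1.274, -0.037], TCP at [0.302, 0.604, 0.231] pointing down, gripper open.
Joint ranges: [-2.63, 2.63], [-0.94, 2.18], [0.31, 2.57], [-1.31, 4.45], [0, 2.66], [-2.55, 2.55]. Speed limits (rad/s): [2.57, 2.57, 3.14, 3.14, 3.14, 3.14].

### API

Orientations are given as a unit quaternion [x, y, z, w].
In Python, from cell import * gives the robot as it stands.
- The arm moves only by the tool carry_out, never from a script. Its arguments are lists of equal length, an entry for each row: "translation": the shift along the tool's x, y, z in m, a list of three; "rotation": the turn, a rotation vector about the tool's x, y, z in rad, a list of three. A call has 1 to 10 rows; each row is the pose to reach, as a shift and turn from the pose commanded when the call began, along the tool's axes at that moment; what a row does not reach only later rows make up. A row lasts 1/8 s, in which the tool goes at most 62.5 mm and 10.7 degrees, less where a joint would pass 70% of its speed; a pose out of reach is approached as far as the arm can. A call with a gripper value outside its range is refused whole. "hand" is the finger opening in m, from 0 to 0.0854, set as the call begins (left out, the last holds). The fingers move at their own pace and stop on an object; the grip force is fixed at half the most. Time passes only in rows, so rows that repeat a pose let the fingers close. It gives the time, the measured TCP pose, the force and the opening at its end, in the units of the state.
- get_obs(): the state, without advancing time (a new reading comes with each control period).
- snapshot(name): name is "scene" or "top"; returns the picture (420x560x3 uint8, red, green, blue); there is no depth.
- camera_info(name): a dict with "fx", "fy", "cx", "cy" (pixels), "xyz" and "attitude" of the camera in the world. Camera axes: x right, y down, z forward; pixel columns grow to the right and rows downward; lengths in m; the calibration is good to about 2 mm. A picture is of the moment at which its call begins. camera_info takes no time and is no camera call.
- finish_job(): hands the job in, once; it reports no verdict.
The state is a dict: "clock": time; "joints": joint angles; "qvel": joint speeds; "tau": joint torques, N m; "ee_pos": TCP position; "tcp_rot": TCP orientation; "contact_force": force on the tool from outside, world axes, zero at the start; "wrist_torque": the same for the moment, N m; "finger_gap": opening from 0.0 (shut) to 1.0 (fully open).
Only numpy, scipy, OpenCV 4.12 (cv2) and the standard library are available. Lean on these libraries where they do the work, as an engineer would, in place of code of your own. Each camera call takes 0.05 s, during which the arm holds its last target.

### The job

Draw every tie rod out of the end cap in the vice and set it down, not dropped, upright in a pocket of the rod bin, so that the tap wrench can swing. Then work the tap deeper with its wrench (clockwise from above cuts): half a turn forward and a quarter back, three times over, then a last half turn forward, so that it ends one and a quarter turns further in than it began; leave it there. Leave the other parts on the bench where they are.

Things in the scene. Friction and masses are not known exactly. Their poses are not given: they have to be found in the camera images.
- vise: Grey cast-iron machine vice fixed to the bench, 290 long over its screw and handle (at its -x end, towards the robot), 150 wide over its feet, jaws 75 high. It clamps the end cap. Origin: on the bench, on the tap's upright axis, below the centre of the cap.
- cap_top (a point): Centre of the top of the clamped black square end cap, 100 x 100 x 45, its top 80 above the bench; axes as the vice's, square to its sides. In its corners, at x and y = +-36, are four upright holes 14 across and 35 deep (floor 45 above the bench); tie rods stand in some of them. The tap enters its centre.
- tap_wrench (a joint): Turn of the tap and its T wrench about the upright axis; 0 at the start, grows clockwise seen from above (cutting); one full turn is 6.28 and sinks it 2 mm. Stiff: takes about 0.15 N m and stays where left. The tap is captive in its thread and cannot be pulled out. A rod left in the cap is in the way of the bar.
- bar_mid (a point): Middle of the cross bar of the T wrench, about 156 above the bench on the tap's axis. The bar is round, 12 thick and 147 long over its small end balls (17 across), level, along the x axis of this point, and turns with the wrench. Below its middle is an upright neck 12 thick; 30 below the bar's middle begins a wider chuck 26 across.
- rod_bin: Loose open-topped grey sheet-steel bin, 130 x 130 x 115 high, 1.4 kg, walls and floor 4 thick, a cross of two walls as high as the bin dividing it into four pockets each about 58 x 58 (centres at x and y = +-31 of its frame). Origin: centre of its underside, z up.
- rod1: Loose plain steel tie rod, round, 12 thick, 180 long, 0.16 kg, fine threads at both ends, standing in a corner hole of the end cap; may be absent. Origin: centre of its foot, z along it to its top end. The holes have 1 mm play all round, so it may lean a few degrees.
- rod2: Loose plain steel tie rod, round, 12 thick, 180 long, 0.16 kg, fine threads at both ends, standing in a corner hole of the end cap; may be absent. Origin: centre of its foot, z along it to its top end. The holes have 1 mm play all round, so it may lean a few degrees.
- rod3: Loose plain steel tie rod, round, 12 thick, 180 long, 0.16 kg, fine threads at both ends, standing in a corner hole of the end cap; may be absent. Origin: centre of its foot, z along it to its top end. The holes have 1 mm play all round, so it may lean a few degrees.
- rod4: Loose plain steel tie rod, round, 12 thick, 180 long, 0.16 kg, fine threads at both ends, standing in a corner hole of the end cap; may be absent. Origin: centre of its foot, z along it to its top end. The holes have 1 mm play all round, so it may lean a few degrees.
- loose_cap: Bystander: loose square black end cap 70 x 70 x 44. Origin: centre of its underside.
- valve: Bystander: brass quick-exhaust valve, 62 long, 54 high. Origin: centre of its underside.
- flange: Bystander: round grey cast-iron mounting flange, 96 across, 28 high. Origin: centre of its underside.
- barrel: Bystander: aluminium cylinder barrel standing on end, 64 across, 120 high. Origin: centre of its underside.
- paste_tin: Bystander: low round steel tin, 68 across, 50 high. Origin: centre of its underside.
- oil_bottle: Bystander: white plastic bottle, 56 across, 150 high. Origin: centre of its underside.

How it is judged:
By the outcome, as a careful person would: the job done as asked, in the order asked, and still so for the second after the job is handed in, with the robot touching nothing.
Of rod1, rod2, rod3, rod4 only 1 to 3 are there at a start; the rules pass over those that are not, and their reading is None.
At some moment in a run one of rod_bin may be knocked a few centimetres aside while the robot is not near it.
It also fails if it takes over 210 s, if anything falls off the work surface, if the arm or the gripper's body presses on something with over 40 N, if the wrist force passes 120 N, or if a joint passes its speed limit or range.

## Working session

There is one attempt and no reset: what is moved stays moved. The work goes in short steps, Python scripts to look and compute and a tool call to move; the robot and the scene stay as the last step left them, time stands still between calls to the robot, and variables do not carry over. Pictures are saved under pics/ and viewed, and the job is handed in when it is done.

Besides the shell and the picture viewer there is one more tool, called as a command line: name --argument value ..., lists and objects as JSON in quotes. carry_out: Moves the arm, as the interface text tells. Its arguments: {"type":"object","properties":{"translation":{"type":"array"},"rotation":{"type":"array"},"hand":{"type":"number"}},"required":["translation","rotation"]}

```bash
mkdir -p pics; ls; python3 - <<'E'
from cell import *
import cv2
o=get_obs();print(o)
for n in("scene","top"):
    print(camera_info(n)); cv2.imwrite(f"pics/{n}0.png",cv2.resize(snapshot(n)[:,:,::-1],(800,600),interpolation=cv2.INTER_CUBIC))
    
E
```

```text
pics
{'clock': 0.0, 'joints': array([ 1.07010474e+00,  2.64782757e-01,  1.60536251e+00, -2.82944025e-05,
        1.27368924e+00, -3.68833345e-02]), 'qvel': array([-0.00106364, -0.00235549, -0.00015429, -0.00032653, -0.00103112,
       -0.00080099]), 'tau': array([-1.28082531e-03, -5.15128005e+01, -3.67308497e+01, -3.42205085e-04,
        1.31091071e-02, -2.94793028e-05]), 'ee_pos': array([0.30161923, 0.60305583, 0.22994828]), 'tcp_rot': array([ 2.29826901e-01,  9.73230877e-01, -1.08426603e-03, -2.84638139e-04]), 'contact_force': array([-0.26629419, -0.43928479,  0.32463452]), 'wrist_torque': array([-0.04039742, -0.01934592,  0.01010186]), 'finger_gap': 0.9987685660133785}
{'fx': 524.2452116429781, 'fy': 524.2452116429781, 'cx': 278.9543617456351, 'cy': 205.07111493831485, 'xyz': array([1.18412943, 0.78993281, 0.73442459]), 'attitude': array([ 0.27198737,  0.83174073, -0.45711235, -0.15899222])}
{'fx': 473.2069561975193, 'fy': 473.2069561975193, 'cx': 277.6897501963331, 'cy': 214.8335846072201, 'xyz': array([0.52490546, 0.0300768 , 1.30376081]), 'attitude': array([-0.70293294,  0.71032145, -0.03136174,  0.01857842])}
```

View pics/scene0.png

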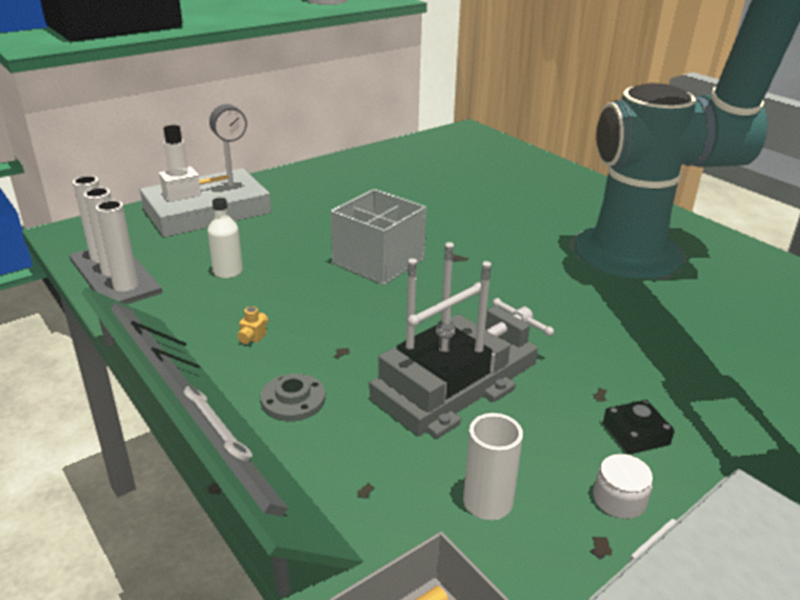

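View pics/top0.png

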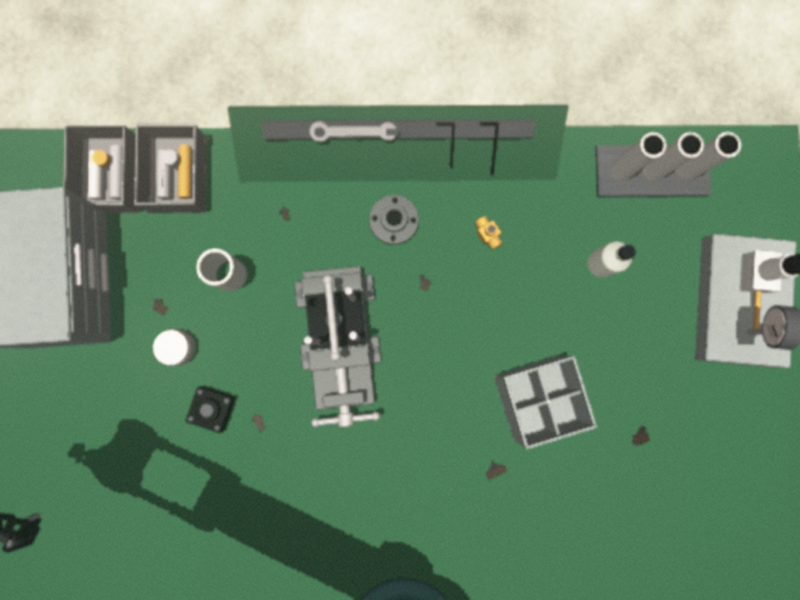

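```bash
cat > h.py <<'E'
from cell import *
import numpy as np, cv2
from scipy.spatial.transform import Rotation as R
def ray(n,u,v):
    c=camera_info(n); d=R.from_quat(c["attitude"]).apply([(u-c["cx"])/c["fx"],(v-c["cy"])/c["fy"],1]); return c["xyz"],d
def onz(n,u,v,z):
    p,d=ray(n,u,v); return p+d*(z-p[2])/d[2]
def proj(n,P):
    c=camera_info(n); q=R.from_quat(c["attitude"]).inv().apply(np.asarray(P)-c["xyz"]); return q[...,0]/q[...,2]*c["fx"]+c["cx"],q[...,1]/q[...,2]*c["fy"]+c["cy"]
def crop(n,f,x0,y0,w,h,s):
    im=snapshot(n)[:,:,::-1]; cv2.imwrite(f"pics/{f}_raw.png",im)
    cv2.imwrite(f"pics/{f}.png",cv2.resize(im[y0:y0+h,x0:x0+w],(w*s,h*s),interpolation=cv2.INTER_CUBIC)); return im
def tri(a,b):
    (p,d),(q,e)=ray("scene",*a),ray("top",*b)
    M=np.stack([d,-e],1); s=np.linalg.lstsq(M,q-p,rcond=None)[0]
    A=p+d*s[0];B=q+e*s[1]; return (A+B)/2,np.linalg.norm(A-B)
E
python3 - <<'E'
from h import *
crop("top","t1",195,175,100,130,5)
crop("top","t1b",340,240,90,80,7)
crop("scene","s1",240,160,150,150,4)
E
```

```text
(no output)
```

View pics/t1.png

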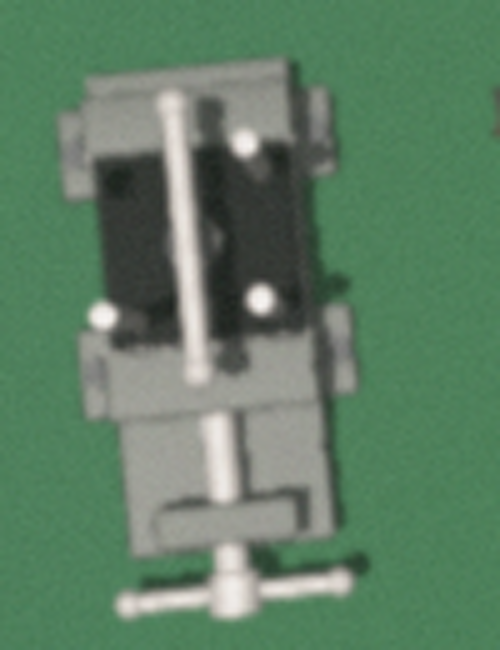

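View pics/t1b.png

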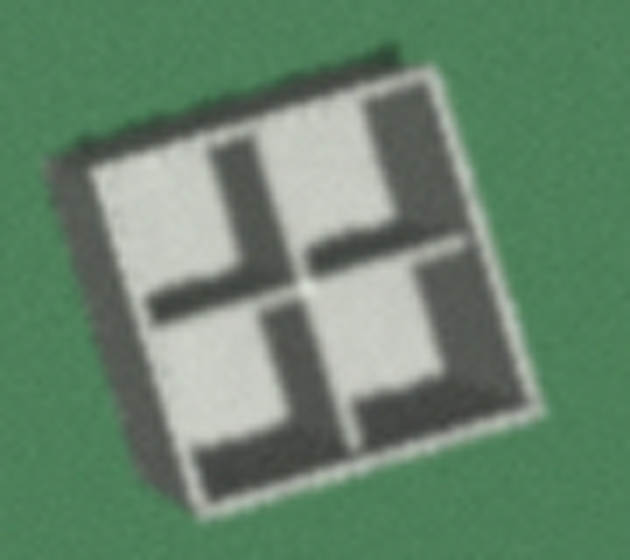

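View pics/s1.png

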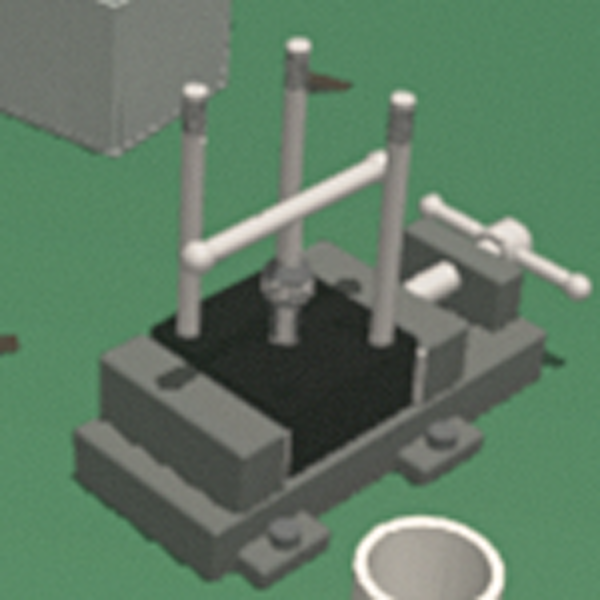

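```bash
python3 - <<'E'
from h import *
T=lambda u,v:(195+u/5-.4,175+v/5-.4)
S=lambda u,v:(240+u/4-.4,160+v/4-.4)
for n,s,t in [("A",S(195,91),T(245,142)),("B",S(298,46),T(260,299)),("C",S(403,99),T(103,316)),("bar+",S(196,255),T(172,102)),("bar-",S(382,165),T(198,372))]:
    print(n,*tri(s,t))
for n,s in [("A",S(188,336)),("C",S(381,343))]: print("base",n,onz("scene",*s,.08))
# cap corners
for u,v in [(96,157),(290,140),(303,330),(113,347)]: print("cap",onz("top",*T(u,v),.08))
# vise axis
B=lambda u,v:(340+u/7-.4,240+v/7-.4)
for u,v in [(92,170),(433,70),(541,412),(200,517),(307,288)]: print("bin",onz("top",*B(u,v),.115))
E
```

```text
A [0.62846204 0.08816285 0.22586652] 0.0012737710776537365
B [0.55685596 0.08165041 0.22573911] 0.0008257617071954338
C [0.54984515 0.15299483 0.22576068] 0.0009726451118061845
bar+ [0.654903   0.12667233 0.16038615] 0.0004933593201570582
bar- [0.52368961 0.11516915 0.15951009] 0.001710623143126577
base A [0.63035982 0.09169786 0.08      ]
base C [0.55161853 0.1554237  0.08      ]
cap [0.63595398 0.17270844 0.08      ]
cap [0.64385807 0.07222647 0.08      ]
cap [0.54529893 0.06624452 0.08      ]
cap [0.5376086  0.16412368 0.08      ]
bin [ 0.48376956 -0.17874392  0.115     ]
bin [ 0.51811902 -0.30253119  0.115     ]
bin [ 0.39587761 -0.33768056  0.115     ]
bin [ 0.36047921 -0.21453688  0.115     ]
bin [ 0.44087    -0.25493845  0.115     ]
```

carry_out --translation '[[-0.052,-0.032,-0.03],[-0.104,-0.063,-0.06],[-0.156,-0.095,-0.08],[-0.208,-0.126,-0.08],[-0.26,-0.158,-0.08],[-0.313,-0.19,-0.08],[-0.365,-0.22,-0.08],[-0.417,-0.252,-0.08],[-0.47,-0.284,-0.08],[-0.5226,-0.3154,-0.08]]' --rotation '[[0,0,0.15],[0,0,0.3],[0,0,0.45],[0,0,0.6],[0,0,0.75],[0,0,0.9],[0,0,1.0],[0,0,1.107],[0,0,1.107],[0,0,1.107]]' --hand 0.045

```text
clock: 1.5
ee_pos: [0.628, 0.0876, 0.3114]
tcp_rot: [0.707, 0.707, 0.0, 0.0]
contact_force: [1.1, -0.2, 0.4]
finger_gap: 0.527
```

carry_out --translation '[[0,0,0],[0,0,0],[0,0,0],[0,0,0]]' --rotation '[[0,0,0],[0,0,0],[0,0,0],[0,0,0]]'

```text
clock: 2.0
ee_pos: [0.6267, 0.0908, 0.3115]
tcp_rot: [0.706, 0.708, 0.0, 0.0]
contact_force: [-0.9, -0.4, 0.1]
finger_gap: 0.52
```

```bash
python3 - <<'E'
from h import *
for i in range(3):
    o=get_obs();print(o["clock"],o["ee_pos"],o["tcp_rot"],o["joints"][5])
    snapshot("top") if i else crop("scene","s2",240,60,180,150,4); 
crop("top","t2",195,175,100,130,5)
E
```

```text
2.0 [0.62666715 0.09084494 0.31149747] [7.06381307e-01 7.07831502e-01 1.20638033e-04 1.00643317e-05] 0.10247947672163396
2.05 [0.62674836 0.09071707 0.31155962] [7.06422135e-01 7.07790746e-01 1.45106841e-04 7.90449627e-05] 0.10243573351456366
2.1 [0.62683646 0.09054813 0.31152765] [7.06515329e-01 7.07697722e-01 1.30604964e-04 8.80683135e-05] 0.10244244967070762
```

View pics/s2.png

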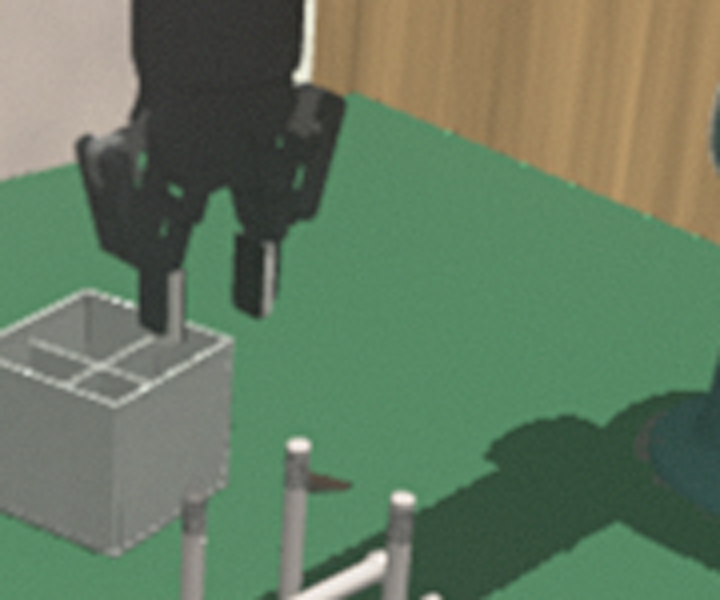

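```bash
python3 - <<'E'
from h import *
for p in [(.6268,.0905,.3115),(.6285,.088,.3115),(.6268,.0905,.318)]:print(proj("scene",p))
for i in range(2): print(get_obs()["ee_pos"]);snapshot("top")
E
```

```text
(np.float64(290.6333727676387), np.float64(142.81369645566897))
(np.float64(289.0999625832467), np.float64(142.56472568120034))
(np.float64(290.7296951491718), np.float64(139.64522791066497))
[0.62699278 0.09017601 0.31145958]
[0.6270662  0.08997681 0.3114582 ]
```

carry_out --translation '[[0,0,0.03],[0,0,0.06],[0,0,0.09],[0,0,0.115],[0,0,0.129],[0,0,0.129],[0,0,0.129]]' --rotation '[[0,0,0],[0,0,0],[0,0,0],[0,0,0],[0,0,0],[0,0,0],[0,0,0]]'

```text
clock: 3.18
ee_pos: [0.6281, 0.0895, 0.1836]
tcp_rot: [0.707, 0.707, 0.001, 0.001]
contact_force: [0.3, -0.4, 0.5]
finger_gap: 0.525
```

```bash
python3 - <<'E'
from h import *
o=get_obs();print(o["ee_pos"],o["contact_force"],o["wrist_torque"])
crop("scene","s3",240,100,150,150,4)
E
```

```text
[0.62809046 0.08954072 0.18362327] [ 0.31215652 -0.38182019  0.54689354] [ 0.0015785  -0.03384056 -0.04268595]
```

View pics/s3.png

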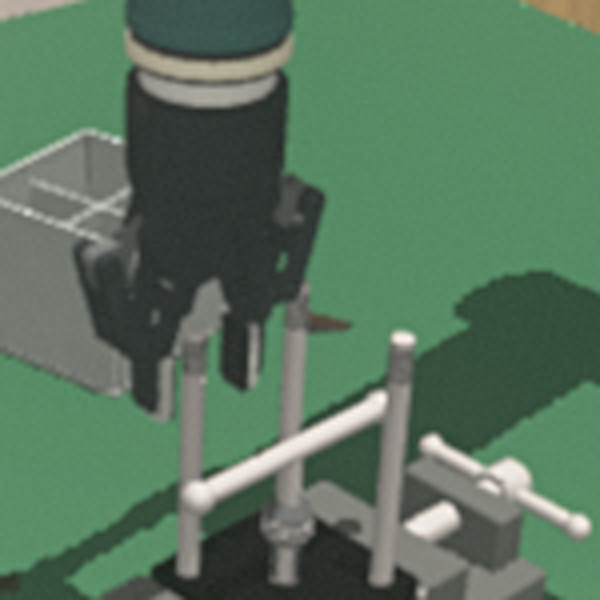

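carry_out --translation '[[0,0,0],[0,0,0],[0,0,0],[0,0,0],[0,0,0],[0,0,0]]' --rotation '[[0,0,0],[0,0,0],[0,0,0],[0,0,0],[0,0,0],[0,0,0]]' --hand 0

```text
clock: 3.98
ee_pos: [0.6279, 0.0895, 0.1833]
tcp_rot: [0.707, 0.707, 0.001, 0.001]
contact_force: [-1.6, 0.1, 5.8]
finger_gap: 0.126
```

carry_out --translation '[[0,0,-0.01],[0,0,-0.025],[0,0,-0.045],[0,0,-0.07],[0,0,-0.095],[0,0,-0.12],[0,0,-0.13],[0,0,-0.13]]' --rotation '[[0,0,0],[0,0,0],[0,0,0],[0,0,0],[0,0,0],[0,0,0],[0,0,0],[0,0,0]]'

```text
clock: 4.97
ee_pos: [0.6274, 0.0894, 0.3136]
tcp_rot: [0.707, 0.707, 0.001, 0.0]
contact_force: [0.6, 0.3, -1.5]
finger_gap: 0.121
```

```bash
python3 - <<'E'
from h import *
o=get_obs();print(o["ee_pos"],o["contact_force"],o["wrist_torque"])
crop("scene","s4",200,60,190,150,4)
crop("top","t4",340,240,90,80,7)
E
```

```text
[0.62739929 0.08944259 0.31359356] [ 0.56609061  0.32588357 -1.51139937] [-0.05188547  0.08039445  0.03078572]
```

View pics/s4.png

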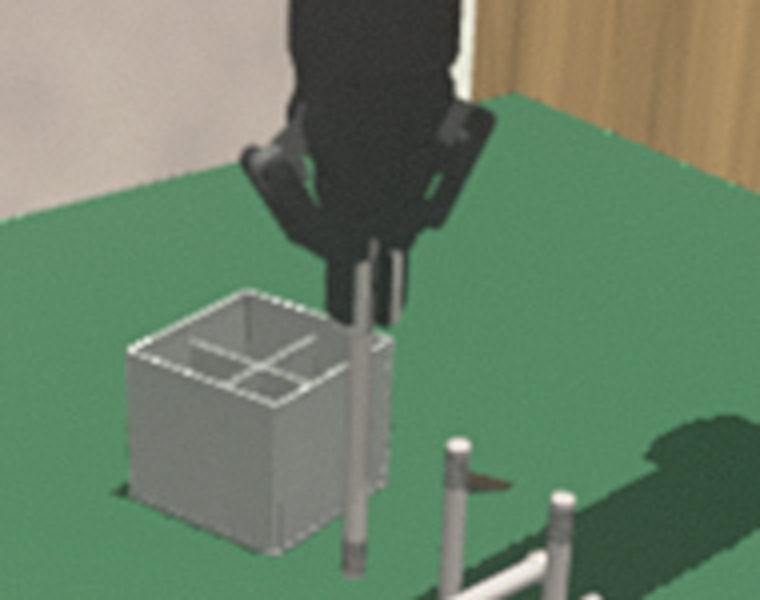

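View pics/t4.png

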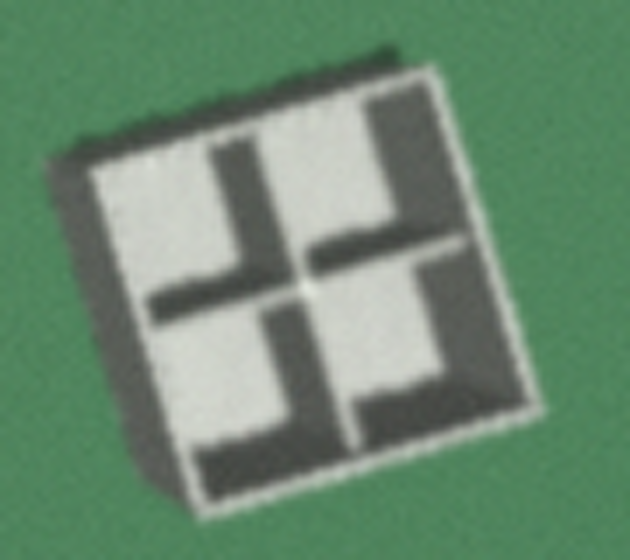

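```bash
python3 - <<'E'
from h import *
print(proj("scene",(.6274,.0894,.1755)), onz("scene",200+354/4-.4,60+572/4-.4,.1755))
E
```

```text
(np.float64(288.1929575391581), np.float64(204.20015181597202)) [0.62383064 0.08445232 0.1755    ]
```

carry_out --translation '[[-0.03,-0.012,0],[-0.075,-0.031,0],[-0.125,-0.051,0],[-0.175,-0.072,0],[-0.225,-0.092,0],[-0.275,-0.113,0],[-0.32,-0.131,0],[-0.352,-0.144,0],[-0.367,-0.1505,0],[-0.367,-0.1505,0]]' --rotation '[[0,0,0],[0,0,0],[0,0,0],[0,0,0],[0,0,0],[0,0,0],[0,0,0],[0,0,0],[0,0,0],[0,0,0]]'

```text
clock: 6.32
ee_pos: [0.4762, -0.2776, 0.3113]
tcp_rot: [0.708, 0.707, 0.0, -0.001]
contact_force: [0.3, 1.4, -1.2]
finger_gap: 0.12
```

carry_out --translation '[[0,0,0],[0,0,0],[0,0,0],[0,0,0]]' --rotation '[[0,0,0],[0,0,0],[0,0,0],[0,0,0]]'

```text
clock: 6.82
ee_pos: [0.477, -0.2771, 0.3124]
tcp_rot: [0.707, 0.707, 0.0, 0.0]
contact_force: [-0.8, -0.4, -1.0]
finger_gap: 0.119
```

```bash
python3 - <<'E'
from h import *
o=get_obs();print(o["ee_pos"],o["contact_force"],o["wrist_torque"])
crop("scene","s5",200,60,150,150,4)
crop("top","t5",340,220,100,100,6)
E
```

```text
[ 0.47700248 -0.27706875  0.31235917] [-0.79050728 -0.43316262 -0.96434068] [-0.00904631 -0.00938599 -0.02830337]
```

View pics/s5.png

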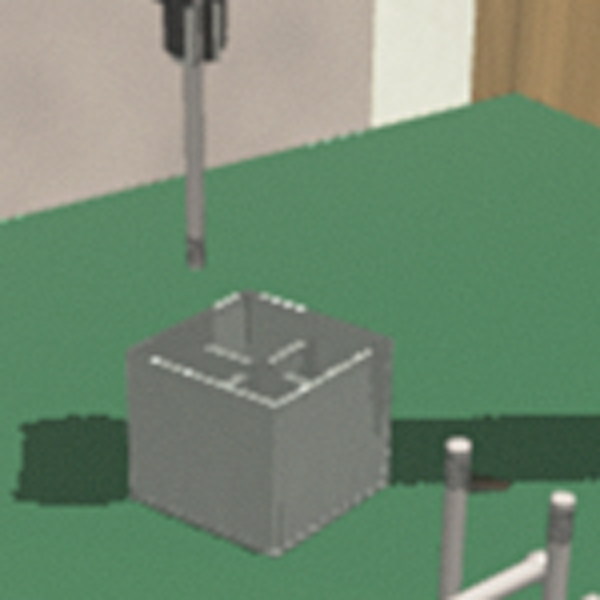

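View pics/t5.png

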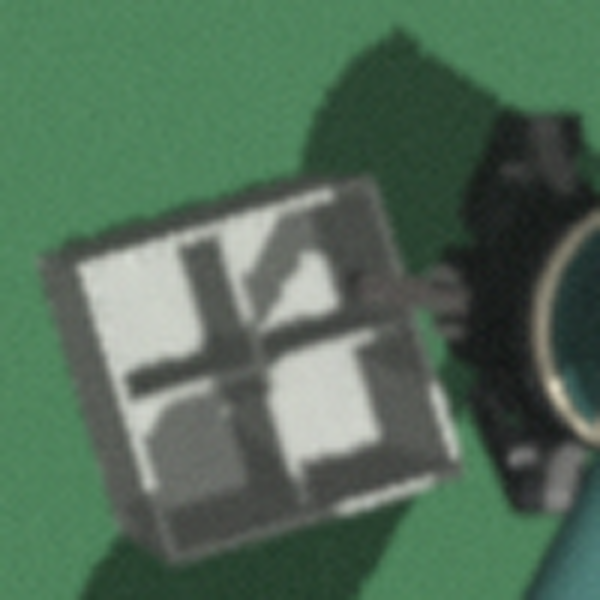

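```bash
python3 - <<'E'
from h import *
f=(.477,-.277,.1745)
a,b=proj("scene",f);c,d=proj("top",f);print((a-199.6)*4,(b-59.6)*4,(c-339.6)*6,(d-219.6)*6)
print(tri((200+196/4-.4,60+265/4-.4),(340+362/6-.4,220+284/6-.4)))
for p in [(.440,-.257),(.478,-.279),(.418,-.295),(.462,-.219),(.402,-.235)]:
    c,d=proj("top",(*p,.115));print((c-339.6)*6,(d-219.6)*6)
E
```

```text
195.93567018944157 268.495932909599 351.984651478763 284.82729787464217
(array([ 0.47641245, -0.27985687,  0.17598403]), np.float64(0.0023598552125521604))
268.11718828333665 368.89584626051175
318.0179738326924 276.7619931180205
360.26077347763567 420.9070280940502
176.10572442204057 316.959241367521
217.95597235959565 461.51054261224925
```

carry_out --translation '[[0,0,0.02],[0,0,0.055],[0,0,0.095],[0,0,0.13],[0,0,0.15],[0,0,0.16],[0,0,0.16],[0,0,0.16]]' --rotation '[[0,0,0],[0,0,0],[0,0,0],[0,0,0],[0,0,0],[0,0,0],[0,0,0],[0,0,0]]'

```text
clock: 7.92
ee_pos: [0.4774, -0.278, 0.1533]
tcp_rot: [0.707, 0.707, 0.0, 0.001]
contact_force: [0.8, 0.2, -2.1]
finger_gap: 0.122
```

carry_out --translation '[[0,0,0.004],[0,0,0.006],[0,0,0.006]]' --rotation '[[0,0,0],[0,0,0],[0,0,0]]'

```text
clock: 8.3
ee_pos: [0.4767, -0.2775, 0.1463]
tcp_rot: [0.707, 0.707, -0.0, -0.0]
contact_force: [-0.3, -0.6, -1.9]
finger_gap: 0.125
```

carry_out --translation '[[0,0,0.001],[0,0,0.002],[0,0,0.002]]' --rotation '[[0,0,0],[0,0,0],[0,0,0]]'

```text
clock: 8.68
ee_pos: [0.4766, -0.2775, 0.1441]
tcp_rot: [0.707, 0.707, -0.0, -0.0]
contact_force: [0.3, -0.4, -0.7]
finger_gap: 0.119
```

carry_out --translation '[[0,0,0.001],[0,0,0.001],[0,0,0.001]]' --rotation '[[0,0,0],[0,0,0],[0,0,0]]'

```text
clock: 9.05
ee_pos: [0.4767, -0.2776, 0.1433]
tcp_rot: [0.707, 0.707, -0.0, -0.0]
contact_force: [0.3, 0.1, -0.9]
finger_gap: 0.126
```

carry_out --translation '[[0,0,0.001],[0,0,0.001],[0,0,0.001]]' --rotation '[[0,0,0],[0,0,0],[0,0,0]]'

```text
clock: 9.43
ee_pos: [0.4768, -0.2776, 0.1424]
tcp_rot: [0.707, 0.707, 0.0, 0.0]
contact_force: [0.8, 0.1, -0.9]
finger_gap: 0.124
```

carry_out --translation '[[0,0,0.001],[0,0,0.001],[0,0,0.001]]' --rotation '[[0,0,0],[0,0,0],[0,0,0]]'

```text
clock: 9.8
ee_pos: [0.4772, -0.2779, 0.1423]
tcp_rot: [0.707, 0.707, 0.0, 0.001]
contact_force: [-1.7, 0.3, 5.8]
finger_gap: 0.122
```

carry_out --translation '[[0,0,0.001],[0,0,0.001],[0,0,0.001]]' --rotation '[[0,0,0],[0,0,0],[0,0,0]]'

```text
clock: 10.18
ee_pos: [0.4775, -0.2781, 0.1422]
tcp_rot: [0.707, 0.707, 0.0, 0.001]
contact_force: [-1.6, 1.5, 9.1]
finger_gap: 0.126
```

carry_out --translation '[[0,0,-0.001],[0,0,-0.001],[0,0,-0.001]]' --rotation '[[0,0,0],[0,0,0],[0,0,0]]'

```text
clock: 10.55
ee_pos: [0.4772, -0.2779, 0.1422]
tcp_rot: [0.707, 0.707, 0.0, 0.001]
contact_force: [-0.9, 0.6, 6.2]
finger_gap: 0.124
```

carry_out --translation '[[0,0,0],[0,0,0],[0,0,0],[0,0,0]]' --rotation '[[0,0,0],[0,0,0],[0,0,0],[0,0,0]]' --hand 0.035

```text
clock: 11.05
ee_pos: [0.4766, -0.2775, 0.141]
tcp_rot: [0.707, 0.707, -0.0, -0.0]
contact_force: [-0.8, -0.6, -0.1]
finger_gap: 0.408
```

carry_out --translation '[[0,0,-0.01],[0,0,-0.03],[0,0,-0.07],[0,0,-0.12],[0,0,-0.16],[0,0,-0.17]]' --rotation '[[0,0,0],[0,0,0],[0,0,0],[0,0,0],[0,0,0],[0,0,0]]'

```text
clock: 11.8
ee_pos: [0.4783, -0.2786, 0.3161]
tcp_rot: [0.707, 0.707, 0.001, 0.004]
contact_force: [0.1, -0.5, -0.3]
finger_gap: 0.411
```

```bash
python3 - <<'E'
from h import *
crop("scene","s6",200,60,150,150,4)
crop("top","t6",340,220,100,100,6)
E
```

```text
(no output)
```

View pics/s6.png

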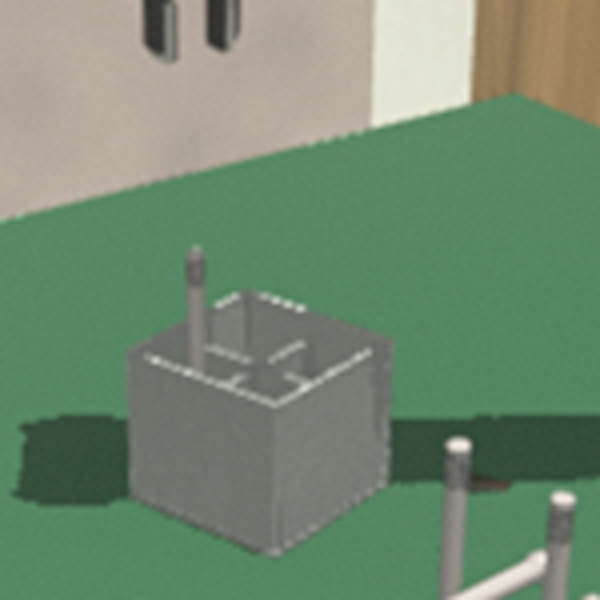

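View pics/t6.png

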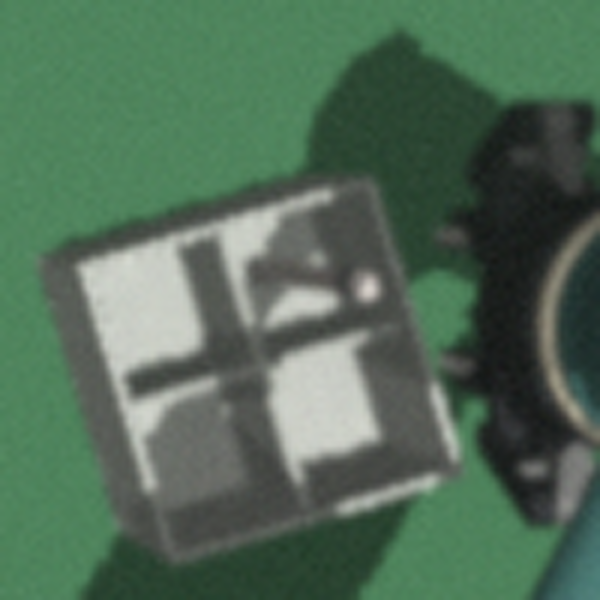

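carry_out --translation '[[0.03,0.007,0],[0.075,0.016,0],[0.125,0.027,0],[0.175,0.038,0],[0.225,0.049,0],[0.275,0.06,0],[0.32,0.07,0],[0.348,0.076,0],[0.361,0.079,0],[0.361,0.079,0]]' --rotation '[[0,0,0],[0,0,0],[0,0,0],[0,0,0],[0,0,0],[0,0,0],[0,0,0],[0,0,0],[0,0,0],[0,0,0]]' --hand 0.045

```text
clock: 13.15
ee_pos: [0.5551, 0.0836, 0.3097]
tcp_rot: [0.707, 0.708, -0.001, -0.001]
contact_force: [0.3, 0.4, -0.5]
finger_gap: 0.526
```

carry_out --translation '[[0,0,0],[0,0,0],[0,0,0.03],[0,0,0.06],[0,0,0.09],[0,0,0.115],[0,0,0.129],[0,0,0.129],[0,0,0.129]]' --rotation '[[0,0,0],[0,0,0],[0,0,0],[0,0,0],[0,0,0],[0,0,0],[0,0,0],[0,0,0],[0,0,0]]'

```text
clock: 14.28
ee_pos: [0.5566, 0.0833, 0.1836]
tcp_rot: [0.707, 0.707, 0.001, 0.001]
contact_force: [-0.2, 0.6, 0.3]
finger_gap: 0.53
```

```bash
python3 - <<'E'
from h import *
crop("scene","s7",240,100,150,150,4)
print(get_obs()["ee_pos"])
E
```

```text
[0.55678324 0.08343525 0.1838458 ]
```

View pics/s7.png

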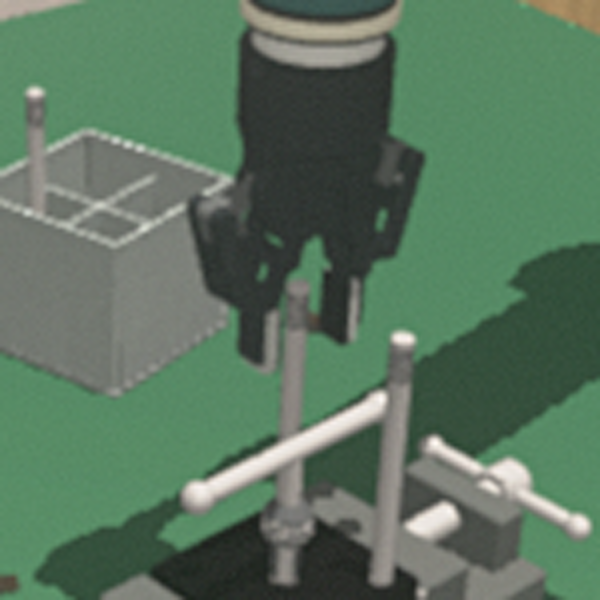

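carry_out --translation '[[0,0,0],[0,0,0],[0,0,0],[0,0,0],[0,0,0],[0,0,0]]' --rotation '[[0,0,0],[0,0,0],[0,0,0],[0,0,0],[0,0,0],[0,0,0]]' --hand 0

```text
clock: 15.08
ee_pos: [0.5564, 0.0835, 0.1832]
tcp_rot: [0.707, 0.707, 0.001, 0.001]
contact_force: [-0.4, 0.8, 5.2]
finger_gap: 0.122
```

carry_out --translation '[[0,0,-0.01],[0,0,-0.025],[0,0,-0.045],[0,0,-0.07],[0,0,-0.095],[0,0,-0.12],[0,0,-0.13],[0,0,-0.13]]' --rotation '[[0,0,0],[0,0,0],[0,0,0],[0,0,0],[0,0,0],[0,0,0],[0,0,0],[0,0,0]]'

```text
clock: 16.08
ee_pos: [0.5559, 0.0835, 0.3135]
tcp_rot: [0.707, 0.707, 0.001, 0.0]
contact_force: [0.7, 0.5, -2.0]
finger_gap: 0.125
```

```bash
python3 - <<'E'
from h import *
crop("scene","s8",200,60,150,150,4)
crop("top","t8",340,220,100,100,6)
print(get_obs()["ee_pos"])
E
```

```text
[0.55505027 0.08338432 0.31130688]
```

View pics/s8.png

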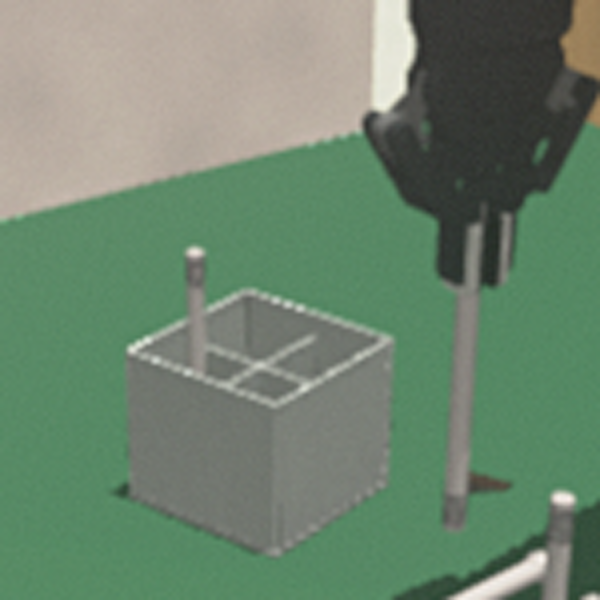

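View pics/t8.png

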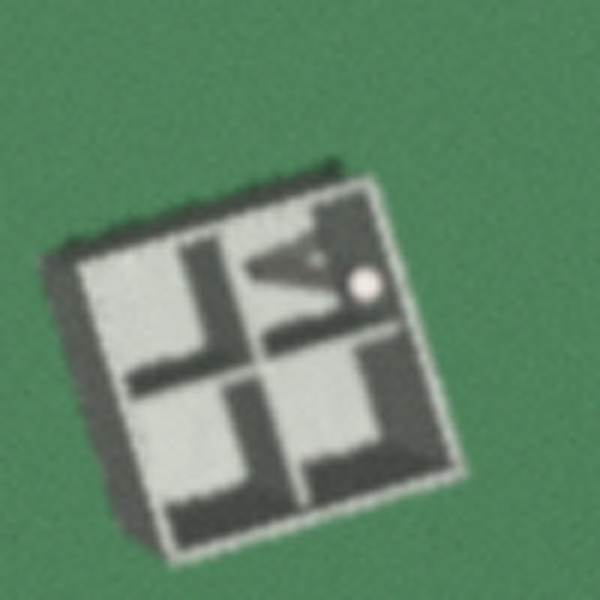

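```bash
python3 - <<'E'
from h import *
for z in (.1745,.3545):
  a,b=proj("scene",(.556,.0835,z));print((a-199.6)*4,(b-59.6)*4)
E
```

```text
455.6961716897496 533.2996961398314
474.8923729942063 209.09711167959975
```

carry_out --translation '[[-0.03,-0.011,0],[-0.075,-0.028,0],[-0.125,-0.046,0],[-0.175,-0.064,0],[-0.225,-0.083,0],[-0.275,-0.101,0],[-0.325,-0.12,0],[-0.36,-0.133,0],[-0.377,-0.139,0],[-0.377,-0.139,0]]' --rotation '[[0,0,0],[0,0,0],[0,0,0],[0,0,0],[0,0,0],[0,0,0],[0,0,0],[0,0,0],[0,0,0],[0,0,0]]'

```text
clock: 17.42
ee_pos: [0.4162, -0.2937, 0.3112]
tcp_rot: [0.708, 0.706, 0.0, -0.001]
contact_force: [-0.3, 0.5, -1.5]
finger_gap: 0.123
```

carry_out --translation '[[0,0,0],[0,0,0],[0,0,0],[0,0,0]]' --rotation '[[0,0,0],[0,0,0],[0,0,0],[0,0,0]]'

```text
clock: 17.92
ee_pos: [0.417, -0.2931, 0.3124]
tcp_rot: [0.707, 0.707, 0.0, 0.0]
contact_force: [-0.0, -0.6, -1.6]
finger_gap: 0.12
```

```bash
python3 - <<'E'
from h import *
crop("scene","s9",200,40,150,150,4)
crop("top","t9",340,220,100,100,6)
o=get_obs()["ee_pos"];print(o)
for z in (.1745,.3545):
  a,b=proj("scene",(o[0],o[1],z));print((a-199.6)*4,(b-39.6)*4)
  a,b=proj("top",(o[0],o[1],z));print((a-339.6)*6,(b-219.6)*6)
E
```

```text
[ 0.41685933 -0.29331008  0.31237353]
256.24268238404704 320.02923578423224
397.3687807441147 436.96864255737074
256.3328143186237 54.22360179440065
552.9803188501544 487.1876463715502
```

View pics/s9.png

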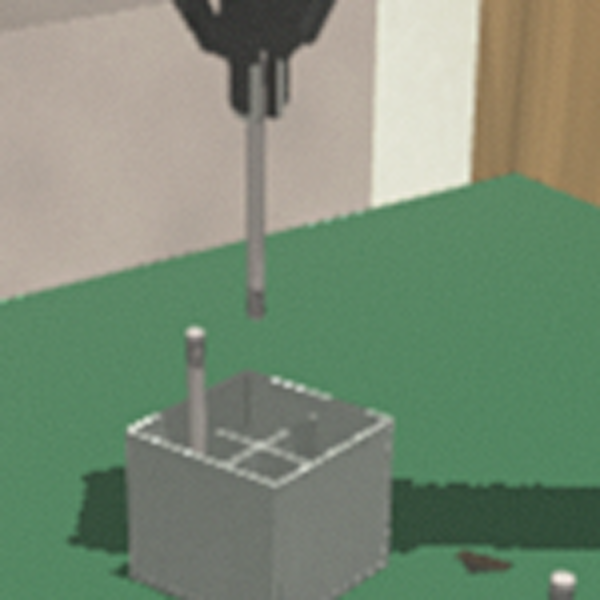

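View pics/t9.png

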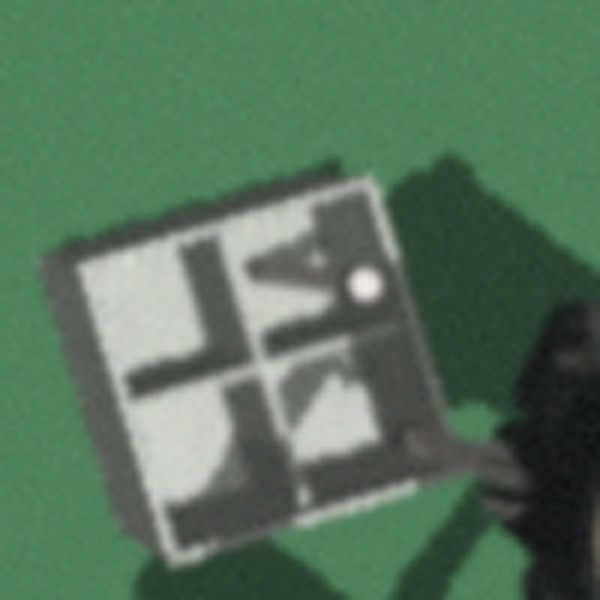

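carry_out --translation '[[0,0,0.02],[0,0,0.055],[0,0,0.095],[0,0,0.13],[0,0,0.15],[0,0,0.163],[0,0,0.166],[0,0,0.167],[0,0,0.167]]' --rotation '[[0,0,0],[0,0,0],[0,0,0],[0,0,0],[0,0,0],[0,0,0],[0,0,0],[0,0,0],[0,0,0]]'

```text
clock: 19.15
ee_pos: [0.4174, -0.2941, 0.1463]
tcp_rot: [0.707, 0.707, 0.0, 0.001]
contact_force: [0.6, 0.5, -0.9]
finger_gap: 0.122
```

carry_out --translation '[[0,0,0.001],[0,0,0.002],[0,0,0.003],[0,0,0.003]]' --rotation '[[0,0,0],[0,0,0],[0,0,0],[0,0,0]]'

```text
clock: 19.65
ee_pos: [0.4167, -0.2936, 0.1423]
tcp_rot: [0.707, 0.707, -0.0, 0.0]
contact_force: [-0.6, -0.3, -1.1]
finger_gap: 0.123
```

carry_out --translation '[[0,0,0.001],[0,0,0.001],[0,0,0.001]]' --rotation '[[0,0,0],[0,0,0],[0,0,0]]'

```text
clock: 20.02
ee_pos: [0.4171, -0.2939, 0.1422]
tcp_rot: [0.707, 0.707, -0.0, 0.001]
contact_force: [-0.7, -0.0, 4.8]
finger_gap: 0.12
```

Contact; release and raise (commanded z 0.141 → 0.311).

carry_out --translation '[[0,0,0],[0,0,0],[0,0,0],[0,0,0]]' --rotation '[[0,0,0],[0,0,0],[0,0,0],[0,0,0]]' --hand 0.035

```text
clock: 20.52
ee_pos: [0.4166, -0.2935, 0.1411]
tcp_rot: [0.707, 0.707, -0.0, -0.0]
contact_force: [0.1, 0.0, 0.4]
finger_gap: 0.404
```

carry_out --translation '[[0,0,-0.01],[0,0,-0.03],[0,0,-0.07],[0,0,-0.12],[0,0,-0.16],[0,0,-0.17]]' --rotation '[[0,0,0],[0,0,0],[0,0,0],[0,0,0],[0,0,0],[0,0,0]]'

```text
clock: 21.28
ee_pos: [0.4182, -0.2947, 0.3159]
tcp_rot: [0.707, 0.707, 0.0, 0.004]
contact_force: [0.2, 0.1, 0.3]
finger_gap: 0.409
```

```bash
python3 - <<'E'
from h import *
crop("scene","s10",200,40,150,150,4)
E
```

```text
(no output)
```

View pics/s10.png

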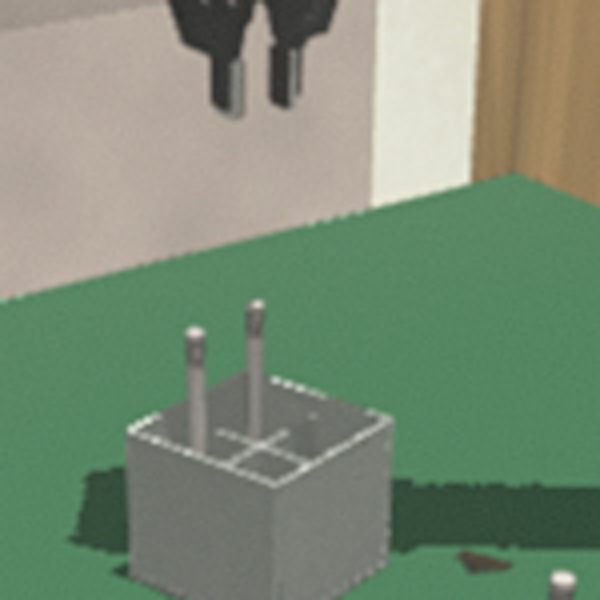

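carry_out --translation '[[0.03,0.009,0],[0.08,0.024,0],[0.135,0.04,0],[0.19,0.056,0],[0.245,0.072,0],[0.3,0.088,0],[0.355,0.105,0],[0.405,0.119,0],[0.435,0.128,0],[0.448,0.132,0]]' --rotation '[[0,0,0],[0,0,0],[0,0,0],[0,0,0],[0,0,0],[0,0,0],[0,0,0],[0,0,0],[0,0,0],[0,0,0]]' --hand 0.045

```text
clock: 22.58
ee_pos: [0.548, 0.1559, 0.309]
tcp_rot: [0.706, 0.708, -0.002, -0.001]
contact_force: [0.3, -0.7, -0.6]
finger_gap: 0.527
```

carry_out --translation '[[0,0,0],[0,0,0],[0,0,0.03],[0,0,0.06],[0,0,0.09],[0,0,0.115],[0,0,0.129],[0,0,0.129],[0,0,0.129]]' --rotation '[[0,0,0],[0,0,0],[0,0,0],[0,0,0],[0,0,0],[0,0,0],[0,0,0],[0,0,0],[0,0,0]]'

```text
clock: 23.7
ee_pos: [0.5496, 0.1543, 0.1836]
tcp_rot: [0.707, 0.707, 0.001, 0.001]
contact_force: [-0.4, 0.9, -0.3]
finger_gap: 0.527
```

```bash
python3 - <<'E'
from h import *
crop("scene","s11",240,100,150,150,4)
print(get_obs()["ee_pos"])
E
```

```text
[0.54973111 0.15445698 0.18385243]
```

View pics/s11.png

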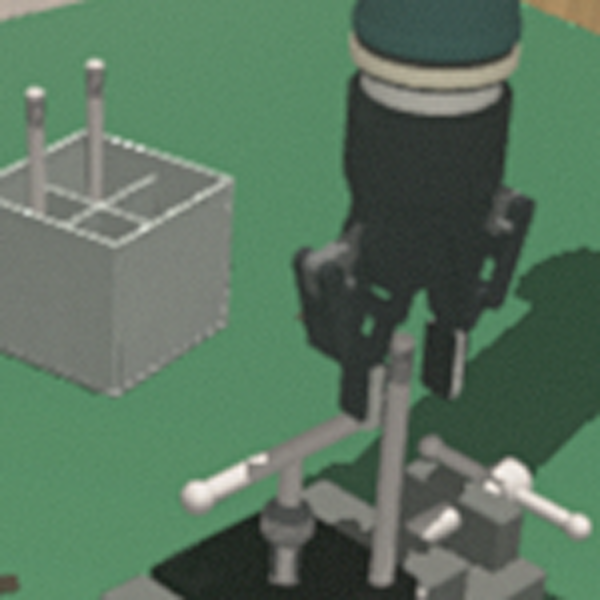

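carry_out --translation '[[0,0,0],[0,0,0],[0,0,0],[0,0,0],[0,0,0],[0,0,0]]' --rotation '[[0,0,0],[0,0,0],[0,0,0],[0,0,0],[0,0,0],[0,0,0]]' --hand 0

```text
clock: 24.5
ee_pos: [0.5494, 0.1546, 0.1832]
tcp_rot: [0.707, 0.707, 0.001, 0.0]
contact_force: [-0.1, 0.3, 5.5]
finger_gap: 0.126
```

carry_out --translation '[[0,0,-0.01],[0,0,-0.025],[0,0,-0.045],[0,0,-0.07],[0,0,-0.1],[0,0,-0.13],[0,0,-0.155],[0,0,-0.168],[0,0,-0.17],[0,0,-0.17]]' --rotation '[[0,0,0],[0,0,0],[0,0,0],[0,0,0],[0,0,0],[0,0,0],[0,0,0],[0,0,0],[0,0,0],[0,0,0]]'

```text
clock: 25.75
ee_pos: [0.5482, 0.1543, 0.3514]
tcp_rot: [0.707, 0.707, -0.001, -0.0]
contact_force: [-0.2, 0.5, -1.5]
finger_gap: 0.12
```

```bash
python3 - <<'E'
from h import *
crop("scene","s12",200,40,190,150,4)
crop("top","t12",340,220,100,100,6)
o=get_obs()["ee_pos"];print(o)
for z in (.2145,.3945):
  a,b=proj("scene",(o[0],o[1],z));print((a-199.6)*4,(b-39.6)*4)
E
```

```text
[0.54802258 0.15426768 0.35074774]
564.7161927186486 598.8513909149559
596.3935045896404 250.69321120674815
```

View pics/s12.png

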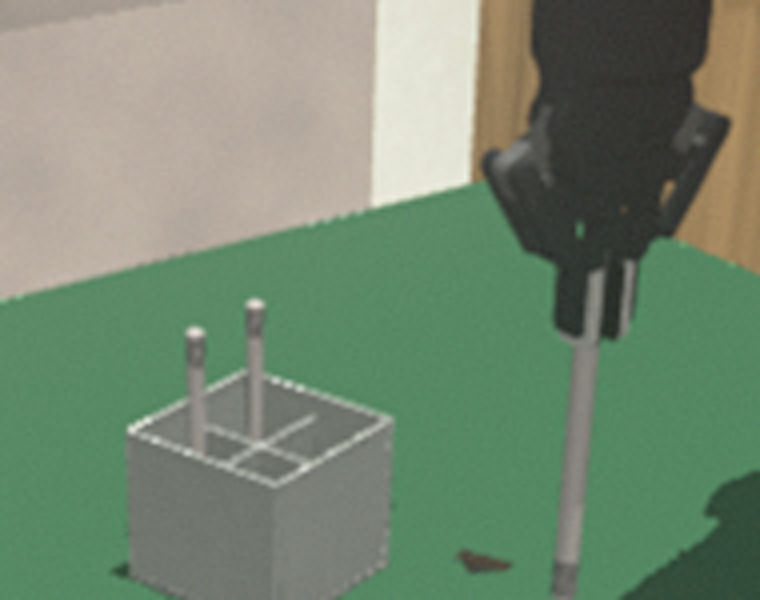

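View pics/t12.png

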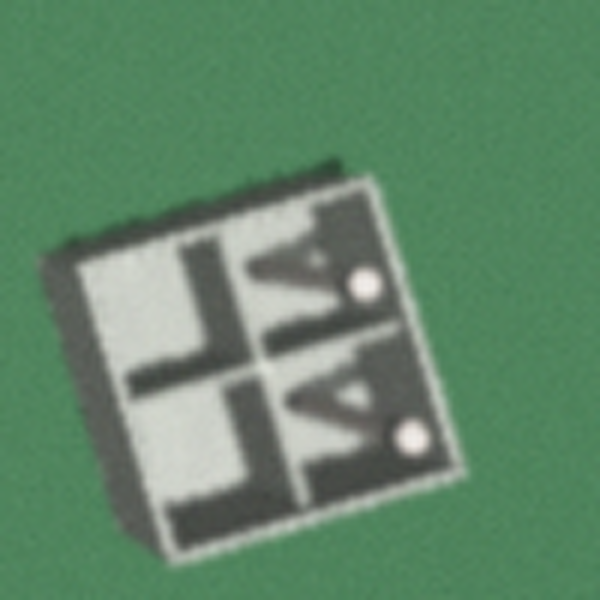

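carry_out --translation '[[-0.03,-0.007,0],[-0.075,-0.018,0],[-0.125,-0.03,0],[-0.175,-0.041,0],[-0.225,-0.053,0],[-0.275,-0.065,0],[-0.32,-0.076,0.02],[-0.355,-0.084,0.035],[-0.372,-0.088,0.04],[-0.372,-0.088,0.04]]' --rotation '[[0,0,0],[0,0,0],[0,0,0],[0,0,0],[0,0,0],[0,0,0],[0,0,0],[0,0,0],[0,0,0],[0,0,0]]'

```text
clock: 27.1
ee_pos: [0.4602, -0.2178, 0.3113]
tcp_rot: [0.708, 0.706, -0.0, -0.001]
contact_force: [0.8, -0.3, -2.1]
finger_gap: 0.123
```

carry_out --translation '[[0,0,0],[0,0,0],[0,0,0],[0,0,0]]' --rotation '[[0,0,0],[0,0,0],[0,0,0],[0,0,0]]'

```text
clock: 27.6
ee_pos: [0.461, -0.2171, 0.3126]
tcp_rot: [0.707, 0.707, 0.0, 0.0]
contact_force: [0.1, -0.5, -2.1]
finger_gap: 0.123
```

```bash
python3 - <<'E'
from h import *
crop("scene","s13",200,40,150,150,4)
crop("top","t13",340,220,100,100,6)
o=get_obs()["ee_pos"];print(o)
for z in (.1745,):
  a,b=proj("scene",(o[0],o[1],z));print((a-199.6)*4,(b-39.6)*4)
  a,b=proj("top",(o[0],o[1],z));print((a-339.6)*6,(b-219.6)*6)
E
```

```text
[ 0.46084285 -0.21731094  0.31243028]
268.7345177835688 373.67312014905656
203.4400828502171 327.551396691246
```

View pics/s13.png

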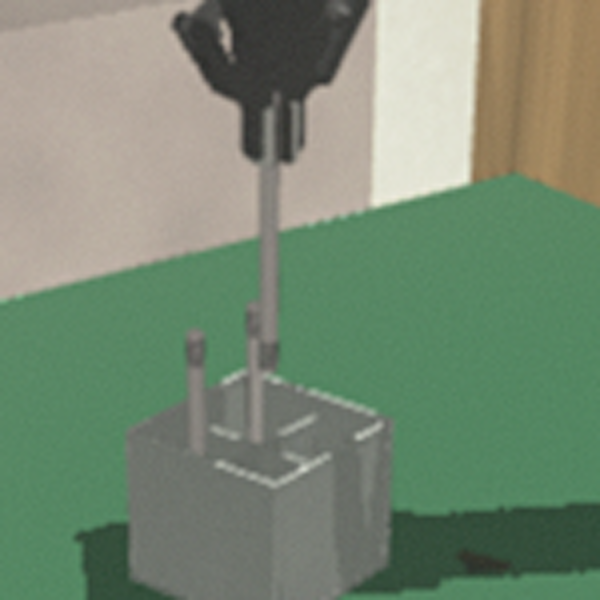

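View pics/t13.png

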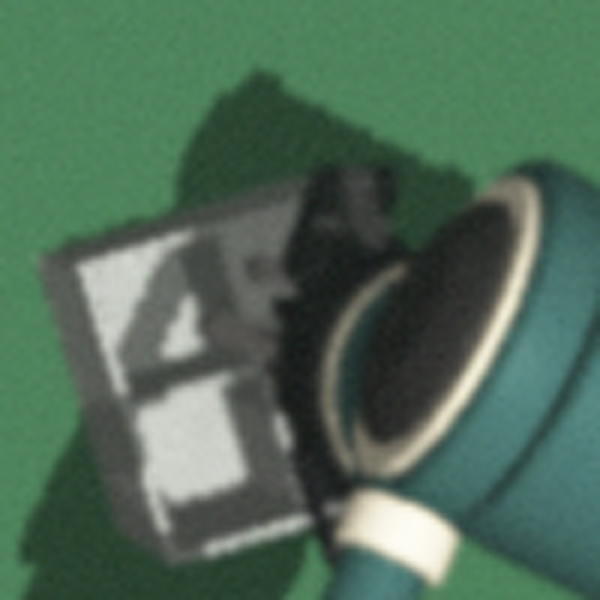

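carry_out --translation '[[0,0,0.02],[0,0,0.055],[0,0,0.095],[0,0,0.13],[0,0,0.15],[0,0,0.163],[0,0,0.166],[0,0,0.167],[0,0,0.167]]' --rotation '[[0,0,0],[0,0,0],[0,0,0],[0,0,0],[0,0,0],[0,0,0],[0,0,0],[0,0,0],[0,0,0]]'

```text
clock: 28.82
ee_pos: [0.4615, -0.218, 0.1463]
tcp_rot: [0.707, 0.707, 0.0, 0.001]
contact_force: [0.2, 0.6, -1.5]
finger_gap: 0.119
```

carry_out --translation '[[0,0,0.001],[0,0,0.002],[0,0,0.003],[0,0,0.003]]' --rotation '[[0,0,0],[0,0,0],[0,0,0],[0,0,0]]'

```text
clock: 29.32
ee_pos: [0.4607, -0.2176, 0.1423]
tcp_rot: [0.707, 0.707, 0.0, 0.0]
contact_force: [-0.3, 0.2, -0.9]
finger_gap: 0.127
```

carry_out --translation '[[0,0,0.001],[0,0,0.001],[0,0,0.001]]' --rotation '[[0,0,0],[0,0,0],[0,0,0]]'

```text
clock: 29.7
ee_pos: [0.4611, -0.2178, 0.1422]
tcp_rot: [0.707, 0.707, 0.0, 0.001]
contact_force: [-2.7, 0.2, 5.1]
finger_gap: 0.122
```

carry_out --translation '[[0,0,0],[0,0,0],[0,0,0],[0,0,0]]' --rotation '[[0,0,0],[0,0,0],[0,0,0],[0,0,0]]' --hand 0.035

```text
clock: 30.2
ee_pos: [0.4606, -0.2175, 0.1411]
tcp_rot: [0.707, 0.707, -0.0, -0.0]
contact_force: [-0.8, 0.7, -0.3]
finger_gap: 0.411
```

carry_out --translation '[[0,0,-0.01],[0,0,-0.03],[0,0,-0.07],[0,0,-0.12],[0,0,-0.16],[0,0,-0.17]]' --rotation '[[0,0,0],[0,0,0],[0,0,0],[0,0,0],[0,0,0],[0,0,0]]'

```text
clock: 30.95
ee_pos: [0.4623, -0.2184, 0.3159]
tcp_rot: [0.707, 0.707, 0.001, 0.004]
contact_force: [0.5, -0.2, 0.1]
finger_gap: 0.41
```

```bash
python3 - <<'E'
from h import *
crop("scene","s14",200,60,190,150,4)
crop("top","t14",195,175,100,110,6)
E
```

```text
(no output)
```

View pics/s14.png

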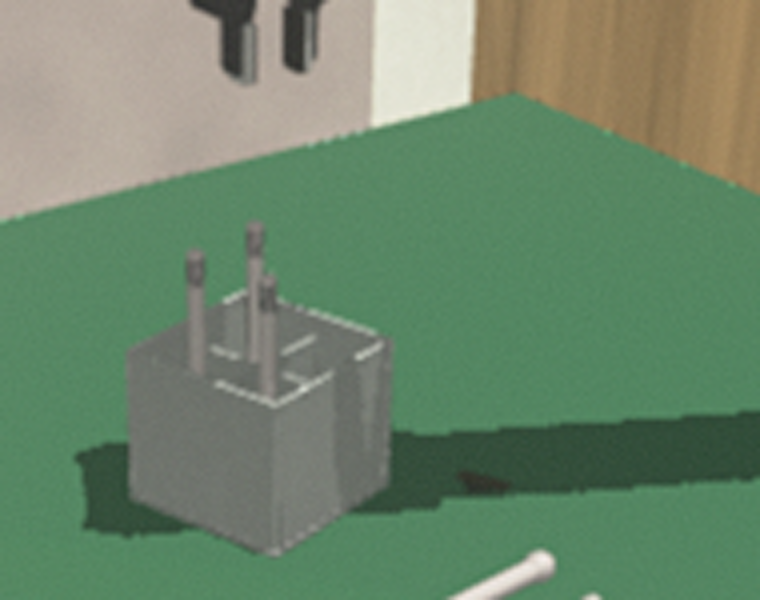

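View pics/t14.png

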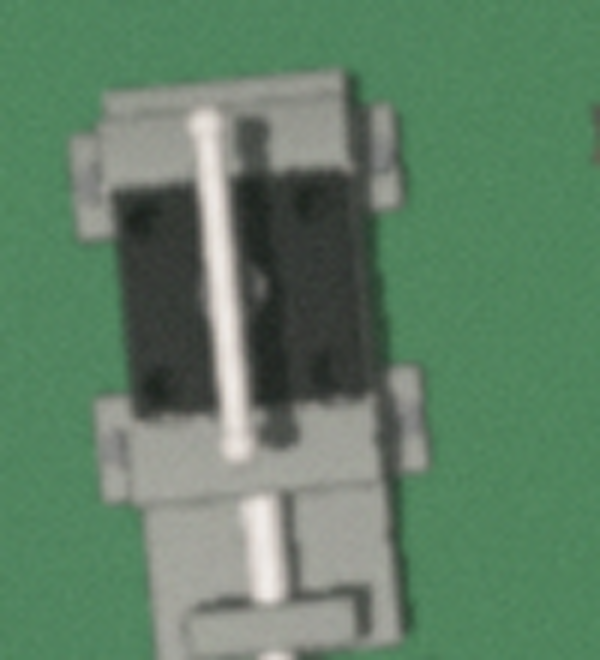

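```bash
python3 - <<'E'
from h import *
im=cv2.imread("pics/t14_raw.png")
hsv=cv2.cvtColor(im,cv2.COLOR_BGR2HSV)
m=((hsv[...,2]>190)).astype(np.uint8); 
n,l,st,c=cv2.connectedComponentsWithStats(m)
for i in range(1,n):
    if 195<c[i][0]<295 and 175<c[i][1]<285 and st[i][4]>20:
        ys,xs=np.where(l==i); P=np.array([onz("top",x,y,.157)[:2] for x,y in zip(xs,ys)])
        cen=P.mean(0);w=np.linalg.svd(P-cen)[2][0]; s=(P-cen)@w
        print(st[i],cen,np.degrees(np.arctan2(w[1],w[0])),np.ptp(s),cen+w*(s.max()+s.min())/2)
T=lambda u,v:(195+u/6-.4,175+v/6-.4)
e=[onz("top",*T(206,121),.157),onz("top",*T(237,445),.157)];print(e,np.mean(e,0),np.degrees(np.arctan2(*(e[0]-e[1])[[1,0]])))
# holes on cap
h=[onz("top",*T(*p),.08)[:2] for p in [(142,220),(310,200),(325,367),(157,385)]];print(np.mean(h,0))
E
```

```text
[227 193  10  59 209] [0.5876011 0.121064 ] -174.64286053362244 0.14157423613446043 [0.58979136 0.12126938]
[235 258   7  17  88] [0.48374312 0.1052493 ] -172.59893185393233 0.03967233247561919 [0.48332139 0.10519452]
[array([0.65605086, 0.12696022, 0.157     ]), array([0.52488075, 0.11501071, 0.157     ])] [0.59046581 0.12098547 0.157     ] 5.205240576352914
[0.59030025 0.12189894]
```

carry_out --translation '[[0.03,0.011,0],[0.07,0.026,0],[0.11,0.041,0],[0.15,0.056,0],[0.19,0.071,0],[0.23,0.086,0],[0.27,0.101,0],[0.305,0.115,0],[0.33,0.124,0],[0.34,0.1275,0]]' --rotation '[[0,0,-0.1],[0,0,-0.27],[0,0,-0.44],[0,0,-0.61],[0,0,-0.78],[0,0,-0.95],[0,0,-1.12],[0,0,-1.3],[0,0,-1.48],[0,0,-1.662]]' --hand 0.045

```text
clock: 32.3
ee_pos: [0.5873, 0.1239, 0.308]
tcp_rot: [-0.049, 0.999, -0.0, -0.002]
contact_force: [0.1, -0.9, -0.1]
finger_gap: 0.527
```

carry_out --translation '[[0,0,0],[0,0,0],[0,0,0],[0,0,0],[0,0,0],[0,0,0]]' --rotation '[[0,0,0],[0,0,0],[0,0,0],[0,0,0],[0,0,0],[0,0,0]]'

```text
clock: 33.05
ee_pos: [0.5883, 0.1223, 0.3115]
tcp_rot: [-0.045, 0.999, 0.0, 0.0]
contact_force: [0.0, -0.7, 0.9]
finger_gap: 0.527
```

```bash
python3 - <<'E'
from h import *
o=get_obs();print(o["ee_pos"],o["joints"][5],R.from_quat(o["tcp_rot"]).as_matrix()[:,1])
crop("scene","s15",240,60,150,150,4)
crop("top","t15",0,0,560,420,1)
E
```

```text
[0.58826812 0.12231094 0.3114699 ] -1.4980207069231488 [-9.06253538e-02  9.95885055e-01  4.87881706e-05]
```

View pics/s15.png

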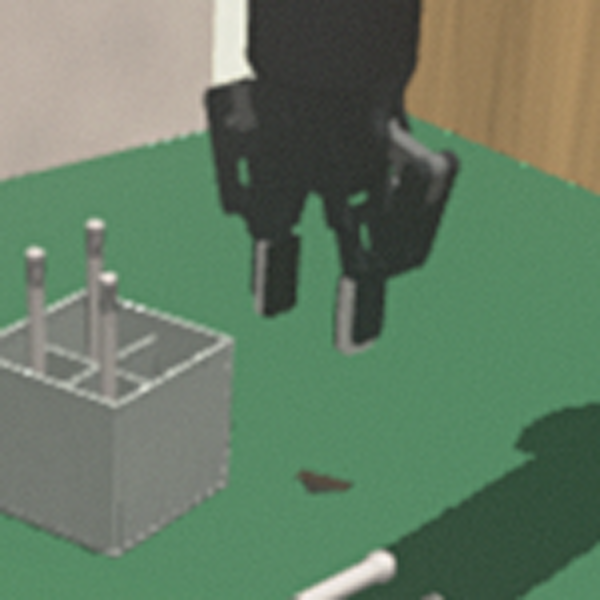

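View pics/t15.png

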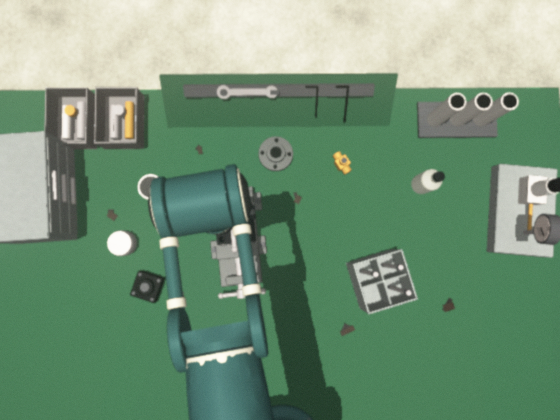

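carry_out --translation '[[0,0,0.03],[0,0,0.07],[0,0,0.11],[0,0,0.14],[0,0,0.16],[0,0,0.172],[0,0,0.172],[0,0,0.172],[0,0,0.172]]' --rotation '[[0,0,0],[0,0,0],[0,0,0],[0,0,0],[0,0,0],[0,0,0],[0,0,0],[0,0,0],[0,0,0]]'

```text
clock: 34.28
ee_pos: [0.5892, 0.1226, 0.1407]
tcp_rot: [-0.046, 0.999, 0.0, 0.001]
contact_force: [-0.2, 1.0, 0.0]
finger_gap: 0.527
```

```bash
python3 - <<'E'
from h import *
o=get_obs();print(o["ee_pos"],o["contact_force"])
crop("scene","s16",240,100,150,150,4)
E
```

```text
[0.58921884 0.12261619 0.14072211] [-0.18325246  0.99500255  0.03604208]
```

View pics/s16.png

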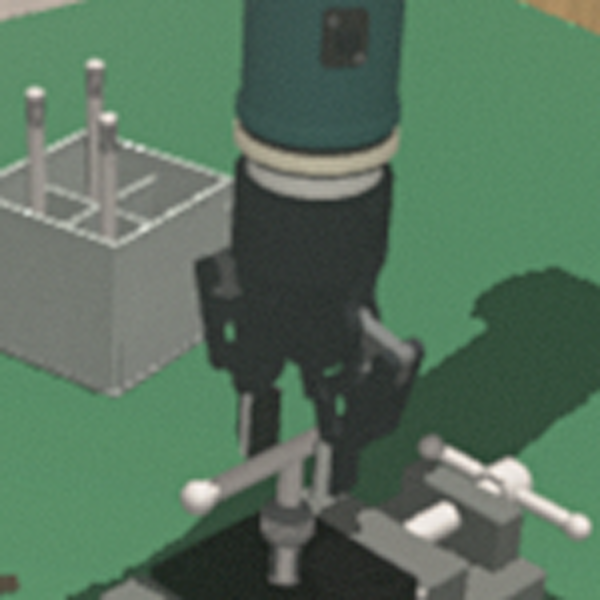

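carry_out --translation '[[0,0,0],[0,0,0],[0,0,0],[0,0,0],[0,0,0],[0,0,0]]' --rotation '[[0,0,0],[0,0,0],[0,0,0],[0,0,0],[0,0,0],[0,0,0]]' --hand 0

```text
clock: 35.08
ee_pos: [0.5887, 0.1206, 0.14]
tcp_rot: [-0.046, 0.999, -0.001, 0.0]
contact_force: [0.9, -5.8, 2.4]
finger_gap: 0.121
```

```bash
python3 - <<'E'
from h import *
o=get_obs();print(o["ee_pos"],o["contact_force"],o["wrist_torque"])
E
```

```text
[0.58872234 0.12063366 0.14000551] [ 0.92425118 -5.75882495  2.39053707] [-0.93498261  0.07133967  0.01382756]
```

carry_out --translation '[[0,-0.002,0],[0,-0.002,0],[0,-0.002,0],[0,-0.002,0.0001],[0,-0.002,0.0002],[0,-0.002,0.0002],[0,-0.002,0.0003],[0,-0.002,0.0004],[0,-0.002,0.0004],[0,-0.002,0.0005]]' --rotation '[[0,0,0],[0,0,0.08],[0,0,0.25],[0,0,0.42],[0,0,0.59],[0,0,0.76],[0,0,0.95],[0,0,1.15],[0,0,1.35],[0,0,1.5708]]'

```text
clock: 36.33
ee_pos: [0.5895, 0.1203, 0.1396]
tcp_rot: [0.653, 0.757, 0.001, 0.001]
contact_force: [0.9, -3.2, 2.0]
finger_gap: 0.119
```

```bash
python3 - <<'E'
from h import *
o=get_obs();print(o["ee_pos"],o["contact_force"],o["wrist_torque"],o["joints"][5])
crop("scene","s17",240,100,150,150,4)
E
```

```text
[0.58952006 0.12025687 0.13956943] [ 0.8628655  -3.18976855  1.96990412] [-0.41717206 -0.34915693  0.17633652] 0.014148796177941186
```

View pics/s17.png

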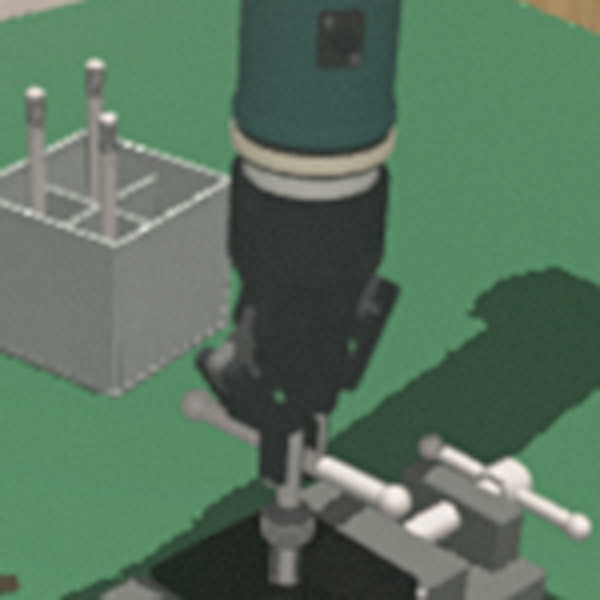

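carry_out --translation '[[0,0,0],[0,0,0],[0,0,0.0001],[0,0,0.0002],[0,0,0.0002],[0,0,0.0003],[0,0,0.0004],[0,0,0.0005],[0,0,0.0005],[0,0,0.0005]]' --rotation '[[0,0,0.15],[0,0,0.33],[0,0,0.51],[0,0,0.69],[0,0,0.87],[0,0,1.05],[0,0,1.23],[0,0,1.41],[0,0,1.5708],[0,0,1.5708]]'

```text
clock: 37.62
ee_pos: [0.5895, 0.1196, 0.139]
tcp_rot: [0.997, 0.078, 0.001, 0.001]
contact_force: [2.0, -5.7, 3.1]
finger_gap: 0.122
```

carry_out --translation '[[0,0,0],[0,0,0],[0,0,0]]' --rotation '[[0,0,0],[0,0,0],[0,0,0]]'

```text
clock: 38.0
ee_pos: [0.5895, 0.1196, 0.139]
tcp_rot: [0.997, 0.079, 0.001, 0.001]
contact_force: [2.0, -5.2, 2.4]
finger_gap: 0.121
```

```bash
python3 - <<'E'
from h import *
o=get_obs();print(o["ee_pos"],o["contact_force"],o["wrist_torque"],o["joints"][5],R.from_quat(o["tcp_rot"]).as_matrix()[:2,1])
crop("scene","s18",240,100,150,150,4)
E
```

```text
[0.58950108 0.11962862 0.13901265] [ 2.00665298 -5.18023887  2.4056257 ] [-1.09599317 -0.45648443 -0.06724935] 1.5741289858130871 [ 0.15655359 -0.98766825]
```

View pics/s18.png

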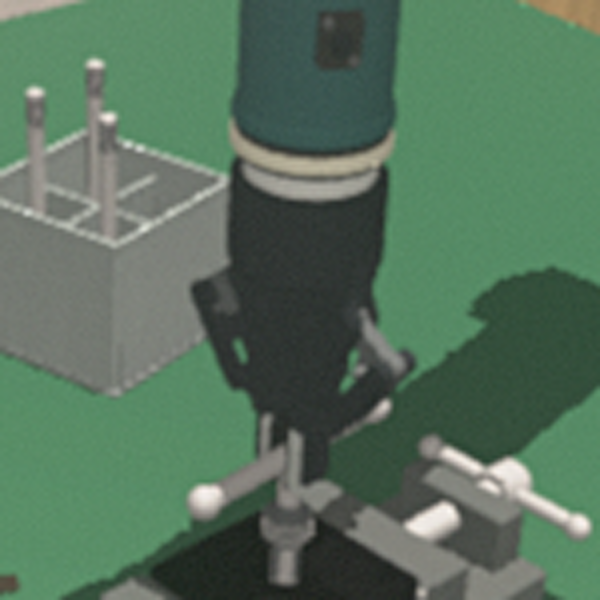

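carry_out --translation '[[0,0,0],[0,0,0],[0,0,0],[0,0,0]]' --rotation '[[0,0,0.04],[0,0,0.08],[0,0,0.08],[0,0,0.08]]'

```text
clock: 38.55
ee_pos: [0.5895, 0.1196, 0.139]
tcp_rot: [0.999, 0.039, 0.001, 0.001]
contact_force: [2.9, -5.0, 2.2]
finger_gap: 0.12
```

```bash
cat >> h.py <<'E'
def st():
    o=get_obs();y=R.from_quat(o["tcp_rot"]).as_matrix()[:2,1]; az=np.degrees(np.arctan2(y[1],y[0]))
    print(np.round(o["ee_pos"],4),np.round(o["contact_force"],1),np.round(o["wrist_torque"],2),"q6",round(o["joints"][5],4),"cw from start deg",round((95.2-az+90)%360-90,2))
E
python3 - <<'E'
from h import *
st()
crop("scene","s19",240,100,150,150,4)
E
```

```text
[0.5895 0.1196 0.139 ] [ 2.9 -5.   2.2] [-1.18 -0.4  -0.  ] q6 1.6539 cw from start deg 180.75
```

View pics/s19.png

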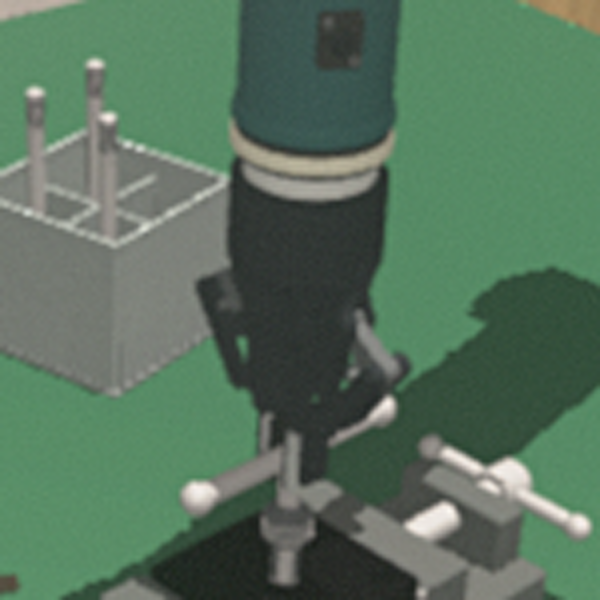

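carry_out --translation '[[0,0.001,0],[0,0.001,0],[0,0.001,-0.0001],[0,0.001,-0.0002],[0,0.001,-0.0003],[0,0.001,-0.0003],[0,0.001,-0.0004],[0,0.001,-0.0005],[0,0.001,-0.0005],[0,0.001,-0.0005]]' --rotation '[[0,0,-0.1],[0,0,-0.28],[0,0,-0.46],[0,0,-0.64],[0,0,-0.82],[0,0,-1.0],[0,0,-1.18],[0,0,-1.36],[0,0,-1.54],[0,0,-1.65]]'

```text
clock: 39.85
ee_pos: [0.5893, 0.1201, 0.1395]
tcp_rot: [0.648, 0.761, 0.001, 0.0]
contact_force: [2.3, -1.1, 3.1]
finger_gap: 0.116
```

carry_out --translation '[[0,0,0],[0,0,0],[0,0,0]]' --rotation '[[0,0,-0.04],[0,0,-0.07],[0,0,-0.07]]'

```text
clock: 40.22
ee_pos: [0.5893, 0.12, 0.1395]
tcp_rot: [0.624, 0.781, 0.001, 0.0]
contact_force: [1.4, -0.5, 4.9]
finger_gap: 0.116
```

```bash
python3 - <<'E'
from h import *
st()
E
```

```text
[0.5893 0.12   0.1395] [ 1.4 -0.5  4.9] [ 0.   -0.46 -0.08] q6 -0.0642 cw from start deg 82.43
```

carry_out --translation '[[0,0,0],[0,0,0],[0,0,0.0001],[0,0,0.0002],[0,0,0.0003],[0,0,0.0003],[0,0,0.0004],[0,0,0.0005],[0,0,0.0005],[0,0,0.0005]]' --rotation '[[0,0,0.14],[0,0,0.31],[0,0,0.48],[0,0,0.65],[0,0,0.82],[0,0,0.99],[0,0,1.16],[0,0,1.33],[0,0,1.49],[0,0,1.64]]'

```text
clock: 41.48
ee_pos: [0.5894, 0.1192, 0.139]
tcp_rot: [0.997, 0.074, 0.001, 0.0]
contact_force: [2.5, -1.8, 4.0]
finger_gap: 0.119
```

carry_out --translation '[[0,0,0],[0,0,0]]' --rotation '[[0,0,0],[0,0,0]]'

```text
clock: 41.72
ee_pos: [0.5894, 0.1192, 0.139]
tcp_rot: [0.997, 0.078, 0.001, 0.0]
contact_force: [3.4, -2.0, 4.8]
finger_gap: 0.12
```

```bash
python3 - <<'E'
from h import *
st()
crop("scene","s20",240,100,150,150,4)
E
```

```text
[0.5894 0.1192 0.139 ] [ 3.4 -2.   4.8] [-0.59 -0.56 -0.18] q6 1.5742 cw from start deg 176.29
```

View pics/s20.png

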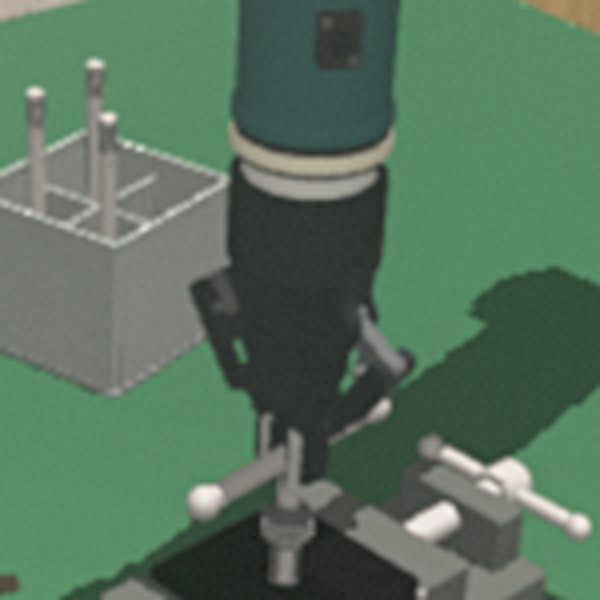

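carry_out --translation '[[0,0,0],[0,0,0],[0,0,0],[0,0,0],[0,0,-0.015],[0,0,-0.035],[0,0,-0.05],[0,0,-0.05]]' --rotation '[[0,0,0],[0,0,0],[0,0,0],[0,0,0],[0,0,0],[0,0,0],[0,0,0],[0,0,0]]' --hand 0.045

```text
clock: 42.78
ee_pos: [0.5903, 0.1197, 0.1914]
tcp_rot: [0.997, 0.076, 0.003, -0.0]
contact_force: [0.8, 0.1, -0.3]
finger_gap: 0.524
```

carry_out --translation '[[0,0,0],[0,0,0],[0,0,0],[0,0,0],[0,0,0],[0,0,0],[0,0,0],[0,0,0],[0,0,0],[0,0,0]]' --rotation '[[0,0,-0.1],[0,0,-0.27],[0,0,-0.44],[0,0,-0.61],[0,0,-0.78],[0,0,-0.95],[0,0,-1.12],[0,0,-1.29],[0,0,-1.44],[0,0,-1.57]]'

```text
clock: 44.02
ee_pos: [0.588, 0.1194, 0.1877]
tcp_rot: [0.65, 0.76, -0.0, -0.0]
contact_force: [0.3, -0.4, 0.6]
finger_gap: 0.528
```

carry_out --translation '[[0,0,0],[0,0,0],[0,0,0],[0,0,0],[0,0,0],[0,0,0],[0,0,0],[0,0,0],[0,0,0],[0,0,0]]' --rotation '[[0,0,-0.15],[0,0,-0.32],[0,0,-0.49],[0,0,-0.66],[0,0,-0.83],[0,0,-1.0],[0,0,-1.17],[0,0,-1.34],[0,0,-1.47],[0,0,-1.5716]]'

```text
clock: 45.28
ee_pos: [0.588, 0.1194, 0.1877]
tcp_rot: [-0.078, 0.997, -0.0, -0.001]
contact_force: [-0.5, 0.2, -0.3]
finger_gap: 0.527
```

carry_out --translation '[[0,0,0],[0,0,0],[0,0,0]]' --rotation '[[0,0,0],[0,0,0],[0,0,0]]'

```text
clock: 45.65
ee_pos: [0.5884, 0.1195, 0.1882]
tcp_rot: [-0.075, 0.997, 0.0, -0.0]
contact_force: [-0.1, 0.4, 0.5]
finger_gap: 0.528
```

```bash
python3 - <<'E'
from h import *
st()
crop("scene","s21",240,100,150,150,4)
E
```

```text
[0.5884 0.1195 0.1882] [-0.1  0.4  0.5] [-0.01  0.04  0.01] q6 -1.5631 cw from start deg -3.46
```

View pics/s21.png

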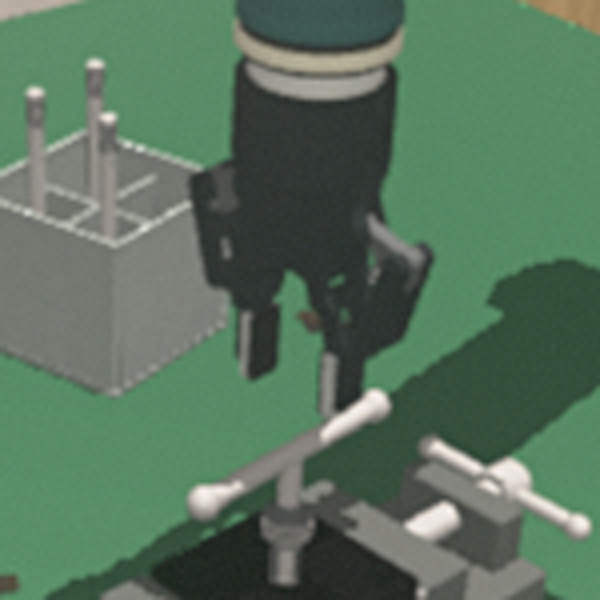

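carry_out --translation '[[0,0,0.02],[0,0,0.04],[0,0,0.05],[0,0,0.05],[0,0,0.05]]' --rotation '[[0,0,0],[0,0,0],[0,0,0],[0,0,0],[0,0,0]]'

```text
clock: 46.32
ee_pos: [0.5888, 0.1195, 0.1385]
tcp_rot: [-0.076, 0.997, 0.0, 0.0]
contact_force: [-0.3, 0.4, -0.1]
finger_gap: 0.528
```

carry_out --translation '[[0,0,0],[0,0,0],[0,0,0],[0,0,0],[0,0,0],[0,0,0]]' --rotation '[[0,0,0],[0,0,0],[0,0,0],[0,0,0],[0,0,0],[0,0,0]]' --hand 0

```text
clock: 47.08
ee_pos: [0.5891, 0.1195, 0.1392]
tcp_rot: [-0.076, 0.997, -0.0, 0.001]
contact_force: [-0.0, -0.7, 6.4]
finger_gap: 0.117
```

```bash
python3 - <<'E'
from h import *
st()
E
```

```text
[0.5891 0.1195 0.1392] [-0.  -0.7  6.4] [-0.12  0.08 -0.  ] q6 -1.564 cw from start deg -3.51
```

carry_out --translation '[[0,0,0],[0,0,0],[0,0,0.0001],[0,0,0.0002],[0,0,0.0003],[0,0,0.0003],[0,0,0.0004],[0,0,0.0005],[0,0,0.0005],[0,0,0.0005]]' --rotation '[[0,0,0.12],[0,0,0.29],[0,0,0.46],[0,0,0.63],[0,0,0.8],[0,0,0.97],[0,0,1.14],[0,0,1.31],[0,0,1.45],[0,0,1.562]]'

```text
clock: 48.32
ee_pos: [0.5893, 0.1196, 0.1388]
tcp_rot: [0.649, 0.761, 0.001, 0.001]
contact_force: [0.1, -1.2, 4.2]
finger_gap: 0.118
```

carry_out --translation '[[0,0,0],[0,0,0]]' --rotation '[[0,0,0],[0,0,0]]'

```text
clock: 48.58
ee_pos: [0.5893, 0.1196, 0.1387]
tcp_rot: [0.648, 0.762, 0.001, 0.001]
contact_force: [-0.7, -0.5, 5.1]
finger_gap: 0.118
```

```bash
python3 - <<'E'
from h import *
st()
crop("scene","s22",240,100,150,150,4)
E
```

```text
[0.5893 0.1196 0.1387] [-0.7 -0.5  5.1] [-0.12 -0.   -0.09] q6 -0.0019 cw from start deg 85.99
```

View pics/s22.png

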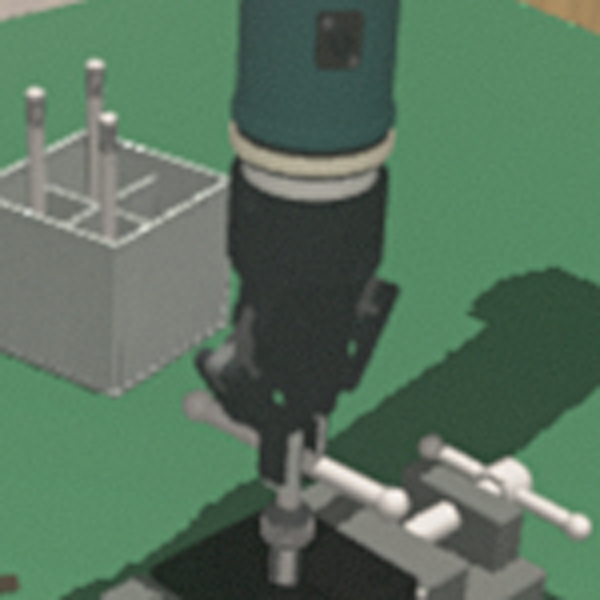

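carry_out --translation '[[0,0,0],[0,0,0],[0,0,-0.0001],[0,0,-0.0002],[0,0,-0.0003],[0,0,-0.0003],[0,0,-0.0004],[0,0,-0.0005],[0,0,-0.0005],[0,0,-0.0005]]' --rotation '[[0,0,-0.12],[0,0,-0.29],[0,0,-0.46],[0,0,-0.63],[0,0,-0.8],[0,0,-0.97],[0,0,-1.14],[0,0,-1.31],[0,0,-1.45],[0,0,-1.562]]'

```text
clock: 49.88
ee_pos: [0.5891, 0.1194, 0.1392]
tcp_rot: [-0.078, 0.997, 0.0, 0.001]
contact_force: [-0.5, -1.0, 5.9]
finger_gap: 0.121
```

carry_out --translation '[[0,0,0],[0,0,0]]' --rotation '[[0,0,0],[0,0,0]]'

```text
clock: 50.12
ee_pos: [0.5891, 0.1194, 0.1392]
tcp_rot: [-0.076, 0.997, -0.0, 0.001]
contact_force: [-0.4, -1.4, 5.1]
finger_gap: 0.119
```

```bash
python3 - <<'E'
from h import *
st()
E
```

```text
[0.5891 0.1194 0.1392] [-0.4 -1.4  5.1] [-0.12 -0.02  0.02] q6 -1.5641 cw from start deg -3.52
```

carry_out --translation '[[0,0,0],[0,0,0],[0,0,0.0001],[0,0,0.0002],[0,0,0.0003],[0,0,0.0003],[0,0,0.0004],[0,0,0.0005],[0,0,0.0005],[0,0,0.0005]]' --rotation '[[0,0,0.12],[0,0,0.29],[0,0,0.46],[0,0,0.63],[0,0,0.8],[0,0,0.97],[0,0,1.14],[0,0,1.31],[0,0,1.45],[0,0,1.59]]'

```text
clock: 51.38
ee_pos: [0.5893, 0.1196, 0.1387]
tcp_rot: [0.66, 0.751, 0.001, 0.001]
contact_force: [0.4, -1.4, 5.8]
finger_gap: 0.121
```

carry_out --translation '[[0,0,0],[0,0,0],[0,0,0.0001],[0,0,0.0002],[0,0,0.0003],[0,0,0.0003],[0,0,0.0004],[0,0,0.0005],[0,0,0.0005],[0,0,0.0005]]' --rotation '[[0,0,0.14],[0,0,0.31],[0,0,0.48],[0,0,0.65],[0,0,0.82],[0,0,0.99],[0,0,1.16],[0,0,1.33],[0,0,1.47],[0,0,1.587]]'

```text
clock: 52.62
ee_pos: [0.5894, 0.1194, 0.1382]
tcp_rot: [0.998, 0.057, 0.001, 0.0]
contact_force: [-0.1, -1.0, 5.0]
finger_gap: 0.117
```

carry_out --translation '[[0,0,0],[0,0,0]]' --rotation '[[0,0,0],[0,0,0]]'

```text
clock: 52.88
ee_pos: [0.5894, 0.1194, 0.1382]
tcp_rot: [0.998, 0.059, 0.001, 0.0]
contact_force: [0.9, -0.4, 4.7]
finger_gap: 0.117
```

```bash
python3 - <<'E'
from h import *
st()
crop("scene","s23",240,100,150,150,4)
E
```

```text
[0.5894 0.1194 0.1382] [ 0.9 -0.4  4.7] [-0.24 -0.09 -0.01] q6 1.6119 cw from start deg 178.46
```

View pics/s23.png

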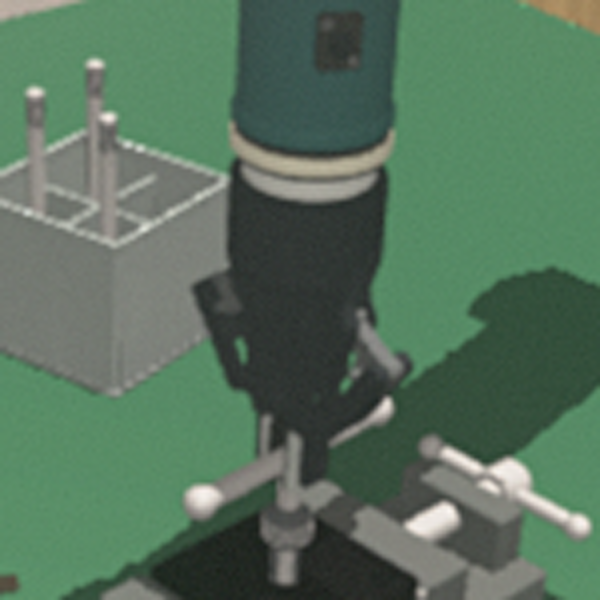

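carry_out --translation '[[0,0,0],[0,0,0],[0,0,-0.0001],[0,0,-0.0002],[0,0,-0.0003],[0,0,-0.0003],[0,0,-0.0004],[0,0,-0.0005],[0,0,-0.0005],[0,0,-0.0005]]' --rotation '[[0,0,-0.12],[0,0,-0.29],[0,0,-0.46],[0,0,-0.63],[0,0,-0.8],[0,0,-0.97],[0,0,-1.14],[0,0,-1.31],[0,0,-1.45],[0,0,-1.562]]'

```text
clock: 54.18
ee_pos: [0.5892, 0.1196, 0.1387]
tcp_rot: [0.666, 0.746, 0.001, 0.0]
contact_force: [-0.7, -0.6, 6.1]
finger_gap: 0.116
```

carry_out --translation '[[0,0,0],[0,0,0]]' --rotation '[[0,0,0],[0,0,0]]'

```text
clock: 54.42
ee_pos: [0.5892, 0.1196, 0.1387]
tcp_rot: [0.668, 0.745, 0.001, 0.001]
contact_force: [0.1, 0.0, 6.0]
finger_gap: 0.119
```

```bash
python3 - <<'E'
from h import *
st()
E
```

```text
[0.5892 0.1196 0.1387] [0.1 0.  6. ] [-0.12  0.04  0.03] q6 0.0498 cw from start deg 88.96
```

carry_out --translation '[[0,0,0],[0,0,0],[0,0,0.0001],[0,0,0.0002],[0,0,0.0003],[0,0,0.0003],[0,0,0.0004],[0,0,0.0005],[0,0,0.0005],[0,0,0.0005]]' --rotation '[[0,0,0.12],[0,0,0.29],[0,0,0.46],[0,0,0.63],[0,0,0.8],[0,0,0.97],[0,0,1.14],[0,0,1.31],[0,0,1.45],[0,0,1.57]]'

```text
clock: 55.68
ee_pos: [0.5894, 0.1194, 0.1382]
tcp_rot: [0.999, 0.053, 0.001, 0.0]
contact_force: [1.3, -1.0, 5.2]
finger_gap: 0.12
```

carry_out --translation '[[0,0,0],[0,0,0],[0,0,0],[0,0,0],[0,0,0],[0,0,-0.015],[0,0,-0.035],[0,0,-0.05],[0,0,-0.05]]' --rotation '[[0,0,0],[0,0,0],[0,0,0],[0,0,0],[0,0,0],[0,0,0],[0,0,0],[0,0,0],[0,0,0]]' --hand 0.045

```text
clock: 56.8
ee_pos: [0.5902, 0.1197, 0.1904]
tcp_rot: [0.999, 0.054, 0.003, -0.0]
contact_force: [0.3, 0.1, -0.1]
finger_gap: 0.532
```

carry_out --translation '[[0,0,0],[0,0,0],[0,0,0],[0,0,0],[0,0,0],[0,0,0],[0,0,0],[0,0,0],[0,0,0],[0,0,0]]' --rotation '[[0,0,-0.1],[0,0,-0.27],[0,0,-0.44],[0,0,-0.61],[0,0,-0.78],[0,0,-0.95],[0,0,-1.12],[0,0,-1.29],[0,0,-1.44],[0,0,-1.57]]'

```text
clock: 58.05
ee_pos: [0.588, 0.1194, 0.1867]
tcp_rot: [0.666, 0.746, -0.0, -0.0]
contact_force: [-1.0, 0.6, 0.4]
finger_gap: 0.529
```

carry_out --translation '[[0,0,0],[0,0,0],[0,0,0],[0,0,0],[0,0,0],[0,0,0],[0,0,0],[0,0,0],[0,0,0],[0,0,0]]' --rotation '[[0,0,-0.15],[0,0,-0.32],[0,0,-0.49],[0,0,-0.66],[0,0,-0.83],[0,0,-1.0],[0,0,-1.17],[0,0,-1.34],[0,0,-1.47],[0,0,-1.5716]]'

```text
clock: 59.3
ee_pos: [0.5881, 0.1194, 0.1867]
tcp_rot: [-0.056, 0.998, -0.0, -0.0]
contact_force: [-0.1, 0.4, -0.0]
finger_gap: 0.532
```

carry_out --translation '[[0,0,0],[0,0,0],[0,0,0]]' --rotation '[[0,0,0],[0,0,0],[0,0,0]]'

```text
clock: 59.68
ee_pos: [0.5884, 0.1195, 0.1872]
tcp_rot: [-0.054, 0.999, -0.0, -0.0]
contact_force: [-0.2, -1.5, 1.2]
finger_gap: 0.528
```

```bash
python3 - <<'E'
from h import *
st()
crop("scene","s24",240,100,150,150,4)
E
```

```text
[0.5884 0.1195 0.1872] [-0.2 -1.5  1.2] [-0.    0.01  0.01] q6 -1.5197 cw from start deg -0.97
```

View pics/s24.png

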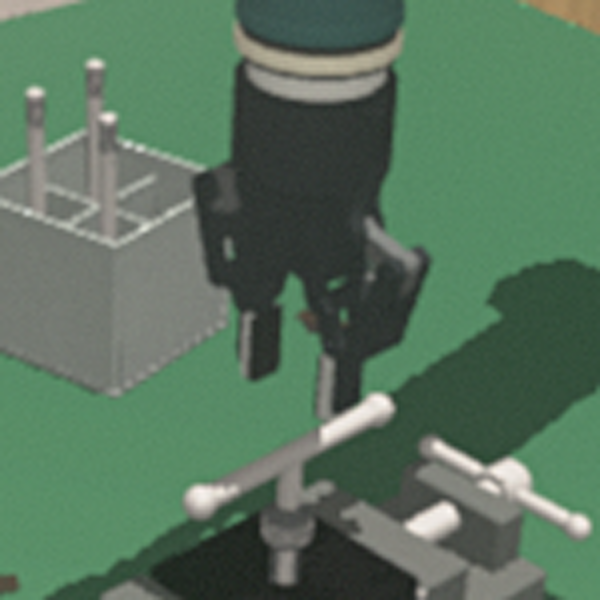

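Descend, grip, and turn 91° to finish at 450°.

carry_out --translation '[[0,0,0.02],[0,0,0.04],[0,0,0.05],[0,0,0.05],[0,0,0.05]]' --rotation '[[0,0,0],[0,0,0],[0,0,0],[0,0,0],[0,0,0]]'

```text
clock: 60.35
ee_pos: [0.5888, 0.1195, 0.1375]
tcp_rot: [-0.054, 0.999, 0.0, 0.0]
contact_force: [0.2, 0.6, 0.5]
finger_gap: 0.523
```

carry_out --translation '[[0,0,0],[0,0,0],[0,0,0],[0,0,0],[0,0,0],[0,0,0]]' --rotation '[[0,0,0],[0,0,0],[0,0,0],[0,0,0],[0,0,0],[0,0,0]]' --hand 0

```text
clock: 61.1
ee_pos: [0.5891, 0.1195, 0.1382]
tcp_rot: [-0.054, 0.999, -0.0, 0.001]
contact_force: [-0.1, -0.9, 5.4]
finger_gap: 0.118
```

carry_out --translation '[[0,0,0],[0,0,0],[0,0,0.0001],[0,0,0.0002],[0,0,0.0003],[0,0,0.0003],[0,0,0.0004],[0,0,0.0005],[0,0,0.0005],[0,0,0.0005]]' --rotation '[[0,0,0.12],[0,0,0.29],[0,0,0.46],[0,0,0.63],[0,0,0.8],[0,0,0.97],[0,0,1.14],[0,0,1.31],[0,0,1.46],[0,0,1.588]]'

```text
clock: 62.35
ee_pos: [0.5893, 0.1196, 0.1377]
tcp_rot: [0.676, 0.737, 0.001, 0.001]
contact_force: [-0.0, -0.4, 5.9]
finger_gap: 0.117
```

carry_out --translation '[[0,0,0],[0,0,0],[0,0,0]]' --rotation '[[0,0,0],[0,0,0],[0,0,0]]'

```text
clock: 62.72
ee_pos: [0.5893, 0.1196, 0.1377]
tcp_rot: [0.674, 0.739, 0.001, 0.001]
contact_force: [0.8, -0.3, 5.5]
finger_gap: 0.119
```

```bash
python3 - <<'E'
from h import *
st()
crop("scene","s25",240,100,150,150,4)
E
```

```text
[0.5893 0.1196 0.1377] [ 0.8 -0.3  5.5] [-0.12 -0.03 -0.06] q6 0.0676 cw from start deg 89.98
```

View pics/s25.png

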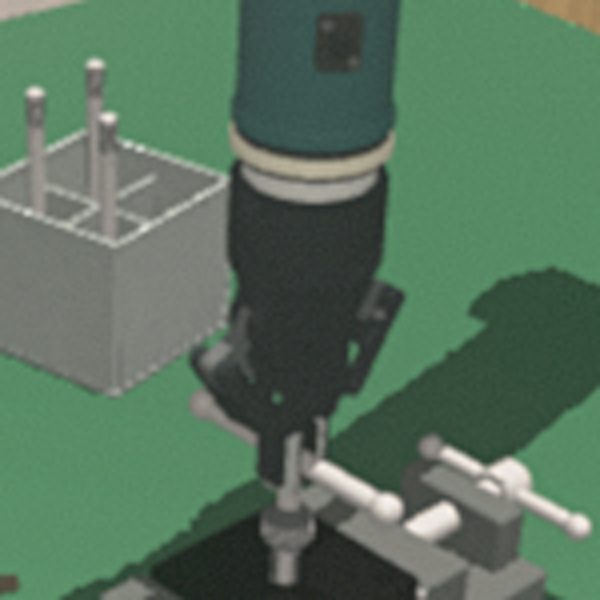

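Release, rise, move clear toward the robot/−y side and check from above.

carry_out --translation '[[0,0,0],[0,0,0],[0,0,0],[0,0,0],[0,0,-0.015],[0,0,-0.04],[0,0,-0.08],[0,0,-0.12],[0,0,-0.16],[0,0,-0.18]]' --rotation '[[0,0,0],[0,0,0],[0,0,0],[0,0,0],[0,0,0],[0,0,0],[0,0,0],[0,0,0],[0,0,0],[0,0,0]]' --hand 0.045

```text
clock: 64.03
ee_pos: [0.5896, 0.1197, 0.321]
tcp_rot: [0.674, 0.739, 0.002, 0.002]
contact_force: [0.8, -0.2, 0.4]
finger_gap: 0.527
```

carry_out --translation '[[0.03,-0.01,0],[0.07,-0.02,0],[0.12,-0.03,0],[0.17,-0.04,0],[0.22,-0.06,0],[0.26,-0.08,0],[0.29,-0.09,0],[0.31,-0.1,0],[0.32,-0.1,0],[0.32,-0.1,0]]' --rotation '[[0,0,0],[0,0,0],[0,0,0],[0,0,0],[0,0,0],[0,0,0],[0,0,0],[0,0,0],[0,0,0],[0,0,0]]'

```text
clock: 65.28
ee_pos: [0.46, 0.4289, 0.3165]
tcp_rot: [0.674, 0.739, -0.0, 0.0]
contact_force: [0.1, -0.4, -0.2]
finger_gap: 0.53
```

carry_out --translation '[[0,0,0],[0,0,0],[0,0,0],[0,0,0]]' --rotation '[[0,0,0],[0,0,0],[0,0,0],[0,0,0]]'

```text
clock: 65.78
ee_pos: [0.4599, 0.4287, 0.3168]
tcp_rot: [0.674, 0.738, 0.0, 0.0]
contact_force: [-0.4, -0.2, 0.3]
finger_gap: 0.526
```

```bash
python3 - <<'E'
from h import *
st()
s=snapshot("scene")[:,:,::-1];t=snapshot("top")[:,:,::-1]
cv2.imwrite("pics/s26.png",cv2.resize(s,(800,600)));cv2.imwrite("pics/t26.png",cv2.resize(t,(800,600)))
hsv=cv2.cvtColor(t,cv2.COLOR_BGR2HSV)
m=((hsv[...,2]>190)).astype(np.uint8)
n,l,stt,c=cv2.connectedComponentsWithStats(m)
for i in range(1,n):
    if 195<c[i][0]<275 and 175<c[i][1]<240 and stt[i][4]>20:
        ys,xs=np.where(l==i); P=np.array([onz("top",x,y,.1545)[:2] for x,y in zip(xs,ys)])
        cen=P.mean(0);w=np.linalg.svd(P-cen)[2][0]
        print(stt[i],cen,np.degrees(np.arctan2(w[1],w[0])))
E
```

```text
[0.4599 0.4287 0.3168] [-0.4 -0.2  0.3] [0.01 0.02 0.02] q6 0.6198 cw from start deg 89.99
[203 217  58  10 201] [0.58952192 0.12130672] -84.76615373944108
```

View pics/s26.png

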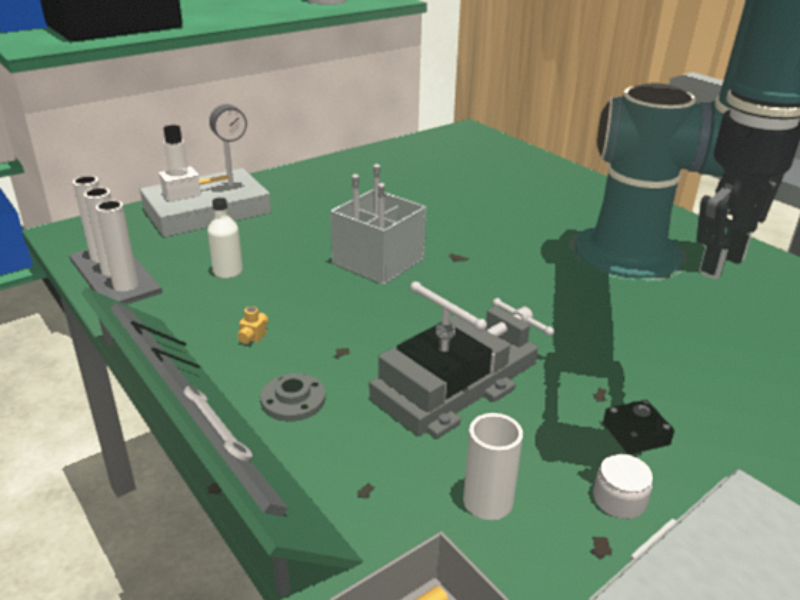

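View pics/t26.png

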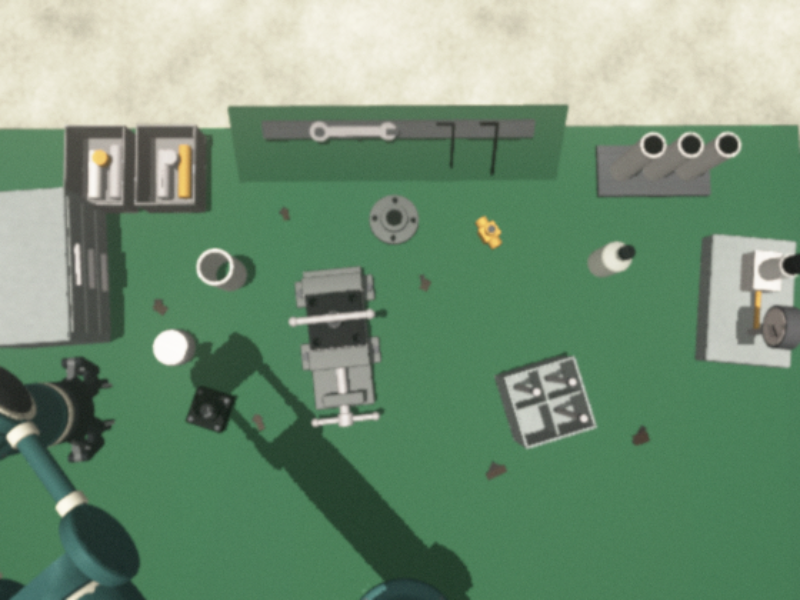

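```bash
python3 -c "
from cell import *
print(finish_job())"
```

```text
the job is handed in; nothing more can be done
None
```

All three tie rods are out of the end cap and stand upright in separate pockets of the rod bin. The tap ended one and a quarter turns (450°) further in, and the job was handed in at about 66 s.

**Rods:** Each one was lowered until its foot touched the pocket floor, then released. None were dropped.

**Tap:** I turned the wrench by gripping the bar at its middle. The turning points, in degrees clockwise from the start, were:

| Step | Planned | Reached |
|---|---|---|
| Forward | 180° | 181° |
| Back | 90° | 82° |
| Forward | 270° | 266° |
| Back | 180° | 176.5° |
| Forward | 360° | 358.5° |
| Back | 270° | 269° |
| Last forward | 450° | 450° |

- **First quarter back:** it ran about 8° too far, because I misread an earlier clipped rotation as lag. I spread the correction over the later strokes.
- **Second and last forward half turns:** each was made in two holds, with a regrasp in the middle.

**Last checks:** The top camera shows the bar at -84.8° against about 5.3° at the start, which agrees with 450° in total. The bin and the other parts look to be where they began, and the arm is clear of everything.

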